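Seal the dose cards on the turntable

TASK

Lay every dose card lying about on the worktop into a slot of its own in the sealing station's frame, then sweep the hand presser firmly along the row of card ends on your side so that all their raised seal bars go in, without ever pushing the sprung bed right down. Turn the turntable by its knob half a turn to its other stop, sweep the other card ends the same way, and stand the presser back upright on its rubber tray. Leave the cards in the frame and the other things on the worktop where they are.

Things in the scene. Friction and masses are not known exactly. Their poses are not given: they have to be found in the camera images.
- turntable (a joint): turntable angle, rad: 0 at one stop, 3.14 at the other, growing anticlockwise from above; starts near 0; light friction (about 1 N at the knob), stays put. Upright black round knob, 22 mm in diameter, top 105 mm above the worktop, stands on its 30 mm wide side tab (top at 45 mm) at x = 0, y = +150 mm of the frame's axes: at 0 on the robot's left (+y), passing the near side to the right.
- bed (a joint): how far the sprung bed under the turntable has been pushed down, m: 0 at rest, 0.014 bottomed. The whole turntable with the cards sinks level. With cards in it, it starts to give at 3 to 5 N (8 N empty) and then takes 1.5 N per mm.
- frame (a point): middle of the white three-slot frame on the round turntable (250 mm across), on the slots' floor, 50 mm above the worktop; its axes turn with the turntable (at 0 they are the station's). Slots side by side along its y, centres at y = -66, 0, +66 mm, each 126 mm long (x) by 62 mm wide, between ribs 4 mm wide, 6 mm high. A card lies lengthwise along x, either way round.
- station: fixed grey base plate of the sealing station, about 270 by 260 mm, 12 mm high. Origin: on the turntable's axis at the worktop; +x is its far side. A clear upright splash screen, 256 mm wide, top 116 mm above the worktop, stands along its far edge at x = 138 mm.
- presser: hand presser, 350 g, standing on its sole. Origin: middle of the sole; z up along the handle. Steel shoe 32 mm (x) by 52 mm (y) by 32 mm high: the sole is flat for 20 mm along y and curves up at both y ends with a 16 mm radius, so it is swept along its y and rides over 3 mm steps. Square black handle 24 by 24 mm from 32 to 97 mm up (sides along x and y), below a 44 by 44 mm head, top at 105 mm.
- rest: flat black rubber tray for the presser, 110 mm (x) by 120 mm (y), fixed to the worktop, rim 9 mm high and 4 mm wide, floor 4 mm thick. Origin: centre of its underside. The presser starts in it.
- card1: grey dose card, plate 120 mm (x) by 56 mm (y) by 10 mm, about 150 g, with a grip ridge in its middle, 50 mm long (x), 22 mm wide (y), top 30 mm above the underside. Origin: centre of the underside, z up. At each end two white seal bars, each 16 mm (x) by 25 mm (y), centred at x = +50 or -50 mm and y = -13.5 and +13.5 mm, stand 3 mm above the plate until pressed in. May be absent.
- card2: grey dose card, plate 120 mm (x) by 56 mm (y) by 10 mm, about 150 g, with a grip ridge in its middle, 50 mm long (x), 22 mm wide (y), top 30 mm above the underside. Origin: centre of the underside, z up. At each end two white seal bars, each 16 mm (x) by 25 mm (y), centred at x = +50 or -50 mm and y = -13.5 and +13.5 mm, stand 3 mm above the plate until pressed in. May be absent.
- card3: grey dose card, plate 120 mm (x) by 56 mm (y) by 10 mm, about 150 g, with a grip ridge in its middle, 50 mm long (x), 22 mm wide (y), top 30 mm above the underside. Origin: centre of the underside, z up. At each end two white seal bars, each 16 mm (x) by 25 mm (y), centred at x = +50 or -50 mm and y = -13.5 and +13.5 mm, stand 3 mm above the plate until pressed in. May be absent.
- card1_p1 (a joint): seal bar at the +x end of card1, -y side: m pressed in, 0 standing up, 0.003 flush; gives at about 4 N, moves at about 15 mm/s per extra newton, and stays in
- card1_p2 (a joint): seal bar at the +x end of card1, +y side: m pressed in, 0 standing up, 0.003 flush; gives at about 4 N, moves at about 15 mm/s per extra newton, and stays in
- card1_m1 (a joint): seal bar at the -x end of card1, -y side: m pressed in, 0 standing up, 0.003 flush; gives at about 4 N, moves at about 15 mm/s per extra newton, and stays in
- card1_m2 (a joint): seal bar at the -x end of card1, +y side: m pressed in, 0 standing up, 0.003 flush; gives at about 4 N, moves at about 15 mm/s per extra newton, and stays in
- card2_p1 (a joint): seal bar at the +x end of card2, -y side: m pressed in, 0 standing up, 0.003 flush; gives at about 4 N, moves at about 15 mm/s per extra newton, and stays in
- card2_p2 (a joint): seal bar at the +x end of card2, +y side: m pressed in, 0 standing up, 0.003 flush; gives at about 4 N, moves at about 15 mm/s per extra newton, and stays in
- card2_m1 (a joint): seal bar at the -x end of card2, -y side: m pressed in, 0 standing up, 0.003 flush; gives at about 4 N, moves at about 15 mm/s per extra newton, and stays in
- card2_m2 (a joint): seal bar at the -x end of card2, +y side: m pressed in, 0 standing up, 0.003 flush; gives at about 4 N, moves at about 15 mm/s per extra newton, and stays in
- card3_p1 (a joint): seal bar at the +x end of card3, -y side: m pressed in, 0 standing up, 0.003 flush; gives at about 4 N, moves at about 15 mm/s per extra newton, and stays in
- card3_p2 (a joint): seal bar at the +x end of card3, +y side: m pressed in, 0 standing up, 0.003 flush; gives at about 4 N, moves at about 15 mm/s per extra newton, and stays in
- card3_m1 (a joint): seal bar at the -x end of card3, -y side: m pressed in, 0 standing up, 0.003 flush; gives at about 4 N, moves at about 15 mm/s per extra newton, and stays in
- card3_m2 (a joint): seal bar at the -x end of card3, +y side: m pressed in, 0 standing up, 0.003 flush; gives at about 4 N, moves at about 15 mm/s per extra newton, and stays in
- jar: white pill jar, 60 mm across, 75 mm tall, a bystander; origin at the centre of its underside
- vial: small glass vial, 42 mm across, 65 mm tall, a bystander; origin at the centre of its underside
- beaker: clear plastic beaker, 54 mm across, 70 mm tall, a bystander; origin at the centre of its underside
Not all that is in view belongs to the job. Leave any pink look-alike of the card3 alone. Leave any purple look-alike of the card1 alone.

How it is judged (in metres and radians):
On the way, in this order (a step that is already met when the one before it is completed fails the run):
1. every card lies flat in a slot of the frame (x of card1 in the frame of frame between -0.005 and 0.005 m and y of card1 in the frame of frame between -0.071 and 0.071 m and z of card1 in the frame of frame between -0.003 and 0.003 m and angle between the x axis of each of card1, card2, card3 and the x axis of frame, either way round below 0.07 rad and angle between each of card1, card2, card3's own z axis and vertical below 0.06 rad and x of card2 in the frame of frame between -0.005 and 0.005 m and y of card2 in the frame of frame between -0.071 and 0.071 m and z of card2 in the frame of frame between -0.003 and 0.003 m and x of card3 in the frame of frame between -0.005 and 0.005 m and y of card3 in the frame of frame between -0.071 and 0.071 m and z of card3 in the frame of frame between -0.003 and 0.003 m), for 0.2 s.
2. the seal bars at one end of every card are pressed in with the presser while the turntable is still near its first stop, and those at the other end still stand up (all of step 1 and (contact force between presser and card1 above 1 N or contact force between presser and card2 above 1 N or contact force between presser and card3 above 1 N) and value of joint turntable below 0.5 rad and ((value of joint each of card1_p1, card1_p2 above 0.0022 m and value of joint each of card1_m1, card1_m2 below 0.001 m) or (value of joint each of card1_m1, card1_m2 above 0.0022 m and value of joint each of card1_p1, card1_p2 below 0.001 m)) and ((value of joint each of card2_p1, card2_p2 above 0.0022 m and value of joint each of card2_m1, card2_m2 below 0.001 m) or (value of joint each of card2_m1, card2_m2 above 0.0022 m and value of joint each of card2_p1, card2_p2 below 0.001 m)) and ((value of joint each of card3_p1, card3_p2 above 0.0022 m and value of joint each of card3_m1, card3_m2 below 0.001 m) or (value of joint each of card3_m1, card3_m2 above 0.0022 m and value of joint each of card3_p1, card3_p2 below 0.001 m))), for 0.05 s.
3. the turntable is turned to its other stop, the other ends' bars still standing up (value of joint turntable above 3.05 rad and ((value of joint each of card1_p1, card1_p2 above 0.0022 m and value of joint each of card1_m1, card1_m2 below 0.001 m) or (value of joint each of card1_m1, card1_m2 above 0.0022 m and value of joint each of card1_p1, card1_p2 below 0.001 m)) and ((value of joint each of card2_p1, card2_p2 above 0.0022 m and value of joint each of card2_m1, card2_m2 below 0.001 m) or (value of joint each of card2_m1, card2_m2 above 0.0022 m and value of joint each of card2_p1, card2_p2 below 0.001 m)) and ((value of joint each of card3_p1, card3_p2 above 0.0022 m and value of joint each of card3_m1, card3_m2 below 0.001 m) or (value of joint each of card3_m1, card3_m2 above 0.0022 m and value of joint each of card3_p1, card3_p2 below 0.001 m))), for 0.2 s.
4. the seal bars at the other ends are pressed in with the presser (all of step 1 and (contact force between presser and card1 above 1 N or contact force between presser and card2 above 1 N or contact force between presser and card3 above 1 N) and value of joint turntable above 3.05 rad and value of joint each of card1_p1, card1_p2, card1_m1, card1_m2, card2_p1, card2_p2, card2_m1, card2_m2, card3_p1, card3_p2, card3_m1, card3_m2 above 0.0022 m), for 0.05 s.
At the end, for the whole second after the job is handed in: Every card lies flat in a slot (within 5 mm lengthwise, 4 degrees), all its seal bars at least 2.2 mm in, the turntable within 5 degrees of its far stop, and the presser stands upright and still on its rubber tray, within 35 mm of its centre both ways (all of step 1 and value of joint each of card1_p1, card1_p2, card1_m1, card1_m2, card2_p1, card2_p2, card2_m1, card2_m2, card3_p1, card3_p2, card3_m1, card3_m2 above 0.0022 m and value of joint turntable above 3.05 rad and value of joint bed below 0.003 m and x of presser in the frame of rest between -0.035 and 0.035 m and y of presser in the frame of rest between -0.035 and 0.035 m and height (world z) of presser below 0.012 m and angle between presser's own z axis and vertical below 0.1 rad and linear speed of presser below 0.02 m/s); the robot touches nothing.
It fails at once if the sprung bed is pushed down by more than 12 mm of its 14 (value of joint bed above 0.012 m).
It fails at once if a bystander is moved by more than 30 mm (distance of any of jar, vial, beaker from where it was at the start of the episode above 0.03 m).
Of card1, card2, card3 only 2 to 3 are there at a start; the rules pass over those that are not, and their reading is None.
At some moment in a run one of card1, card2, card3 may be knocked a few centimetres aside while the robot is not near it.
Once in a run the grip may slacken for a moment while it holds something.
It also fails if it takes over 210 s, if anything falls off the work surface, if the arm or the gripper's body presses on something with over 40 N, if the wrist force passes 120 N, or if a joint passes its speed limit or range.

ROBOT

A 6-joint arm with a two-finger parallel gripper is mounted at the origin on the work surface. World frame = base frame: x ahead of the robot, y to its left, z up, the work surface at z = 0. Lengths are in mm, angles in rad, forces in N, time in s.
With the tool pointing down it reaches from about 300 to 775 mm from the base axis. Payload 14.6 kg.
Tool frame: the origin (TCP) lies at the very end of the fingers, on their centre line; the grasp point (between the pads) lies 19 mm behind it; z points along the fingers, y is the line along which they close (so a half turn about z gives the same grasp; the last joint's range is limited). The gripper opens to 94 mm and grips with 3 to 60 N. Pads are 16 mm wide; open, the fingers measure 119 mm over their backs; the gripper's body (75 mm by 177 mm) begins 78 mm behind the grasp point.
Start: joints at [-1.328, 0.3, 1.521, -0, 1.321, -0.067], TCP at [167.67, -523.809, 205.446] pointing down, gripper open.
Joint ranges: [-3.03, 3.03], [-0.79, 2.21], [0.23, 2.52], [-1.04, 4.18], [0, 3.07], [-2.55, 2.55]. Speed limits (rad/s): [2.22, 2.22, 2.57, 3.14, 3.14, 3.14].

INTERFACE

Orientations are given as [roll, pitch, yaw] about the fixed x, y, z axes, in that order (R = Rz(yaw) Ry(pitch) Rx(roll)).
In Python, from cell import manip gives the robot as it stands.
- The arm moves only by the tool servo_tool, never from a script. Its argument "rows" is a list of rows, each a list of 7 numbers: the turn, a rotation vector about the world's x, y, z in degrees, then the shift along the world's x, y, z in mm, then the closure, from 0 (fully open) to 1 (shut). In form: [[rx, ry, rz, dx, dy, dz, fingers], ...]. A call has 1 to 20 rows; each row shifts and turns the commanded pose from where the row before left it; what a row does not reach is not made up. A row lasts 1/8 s, in which the tool goes at most 62.5 mm and 10.7 degrees, less where a joint would pass 70% of its speed; a pose out of reach is approached as far as the arm can. A call with a gripper value outside its range is refused whole. The fingers move at their own pace and stop on an object; "grip_force" is the grip in N (left out, the last holds). Time passes only in rows, so rows that do not move let the fingers close. It gives the time, the measured TCP pose, the force, the opening and the grip force at its end, in the units of the state.
- manip.read_state(): the state, without advancing time (a new reading comes with each control period).
- manip.camera(name): name is "scene" or "side" or "wrist"; returns the picture (480x640x3 uint8, red, green, blue); there is no depth.
- manip.camera_info(name): a dict with "fx", "fy", "cx", "cy" (pixels), "position" and "rotation" of the camera in the world; the wrist camera has in their place "T_tool_cam" (4x4, takes a point from camera to tool coordinates, whose origin is the TCP and whose axes are the flange's). Camera axes: x right, y down, z forward; pixel columns grow to the right and rows downward; lengths in mm; the calibration is good to about 2 mm. A picture is of the moment at which its call begins: read the wrist's pose just before it. camera_info takes no time and is no camera call.
- manip.sign_off(): hands the job in; it is judged then, once.
The state is a dict: "clock": time; "joints": joint angles; "qd": joint speeds; "effort": joint torques, N m; "eef_pos": TCP position; "eef_rot": TCP orientation; "wrist_force": force on the tool from outside, world axes, zero at the start; "moment": the same for the moment, N m; "finger_gap": finger opening in mm; "finger_force": force on a finger pad.
Only numpy, scipy, OpenCV 4.12 (cv2) and the standard library are available. Lean on these libraries where they do the work, as an engineer would, in place of code of your own. Each camera call takes 0.05 s, during which the arm holds its last target. There are 200 camera calls.

## Working session

There is one attempt and no reset: what is moved stays moved. The work goes in short steps, Python scripts to look and compute and a tool call to move; the robot and the scene stay as the last step left them, time stands still between calls to the robot, and variables do not carry over. Pictures are saved under pics/ and viewed, at most 14 in all, crops included, and the job is handed in when it is done.

Besides the shell and the picture viewer there is one more tool, called after "Emit:" by a JSON object that holds its "api" and its "payload". servo_tool: Moves the arm, as the interface text tells. Its arguments: {"type":"object","properties":{"rows":{"type":"array","items":{"type":"array","items":{"type":"number"}}},"grip_force":{"type":"number"}},"required":["rows"]}

```bash
mkdir -p pics; cat > h.py <<'E'
import numpy as np,cv2
from scipy.spatial.transform import Rotation as R
from cell import manip
def snap(n,f):
    s=manip.read_state(); im=manip.camera(n); cv2.imwrite('pics/'+f,im[:,:,::-1]); return s,im
def cam(n,s=None):
    i=manip.camera_info(n); K=np.array([[i['fx'],0,i['cx']],[0,i['fy'],i['cy']],[0,0,1]])
    if 'T_tool_cam' in i:
        T=np.array(i['T_tool_cam']); Rt=R.from_euler('xyz',s['eef_rot']).as_matrix()
        return K,Rt@T[:3,:3],Rt@T[:3,3]+np.array(s['eef_pos'])
    return K,np.array(i['rotation']),np.array(i['position'])
def px2w(c,uv,z):
    K,Rc,p=c; d=Rc@np.linalg.solve(K,[uv[0],uv[1],1]); return p+d*(z-p[2])/d[2]
def w2px(c,P):
    K,Rc,p=c; q=K@(Rc.T@(np.array(P,float)-p)); return q[:2]/q[2]
E
python3 - <<'E'
from h import *
s,_=snap('scene','s0.png'); snap('side','d0.png'); snap('wrist','w0.png')
print(s)
for n in('scene','side','wrist'): print(manip.camera_info(n))
E
```

```text
{'clock': 0.0, 'joints': array([-1.32755645e+00,  3.00462530e-01,  1.52157241e+00, -7.91161596e-06,
        1.32071214e+00, -6.65751218e-02]), 'qd': array([ 2.95733876e-05, -1.21513421e-03, -9.27975503e-04,  1.10065751e-03,
        6.68250011e-05,  1.46665995e-03]), 'effort': array([ 9.97265524e-04, -5.31803799e+01, -3.52736270e+01,  7.09080650e-02,
        2.43729103e-02, -1.09736650e-04]), 'eef_pos': array([ 167.63016718, -523.55621874,  204.89470453]), 'eef_rot': array([-3.14044028e+00, -6.91529516e-05,  3.09816919e-01]), 'wrist_force': array([ 0.67775729, -0.33997741,  0.42498603]), 'moment': array([ 0.03211269, -0.01272754, -0.0077404 ]), 'finger_force': 0.0, 'finger_gap': 94.04754095141449}
{'fx': 434.95110247724955, 'fy': 434.95110247724955, 'cx': 317.48802640898055, 'cy': 241.20713278837667, 'position': array([1317.19613948,  199.95944012,  777.98027752]), 'rotation': array([-2.24457313,  0.02286754,  1.79299163])}
{'fx': 502.03343050202125, 'fy': 502.03343050202125, 'cx': 322.4485557243019, 'cy': 228.17654642709678, 'position': array([275.67141455, 798.49096023, 998.20750264]), 'rotation': array([-2.41783373,  0.01608593, -2.97896134])}
{'fx': 410.8389857303594, 'fy': 410.8389857303594, 'cx': 312.8856962820724, 'cy': 237.2685458255591, 'T_tool_cam': array([[ 4.62125910e-04, -9.67441483e-01, -2.53094377e-01,
         7.29315242e+01],
       [ 9.99999655e-01,  6.21740724e-04, -5.50672121e-04,
        -3.45207172e-01],
       [ 6.90102135e-04, -2.53094035e-01,  9.67441436e-01,
        -1.80107829e+02],
       [ 0.00000000e+00,  0.00000000e+00,  0.00000000e+00,
         1.00000000e+00]])}
```

View pics/s0.png

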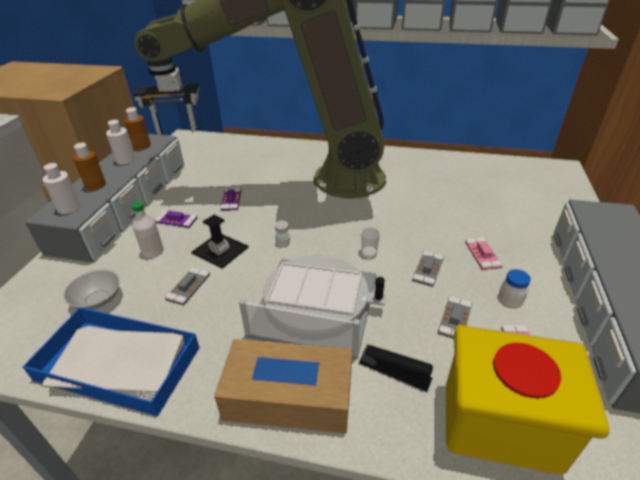

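View pics/d0.png

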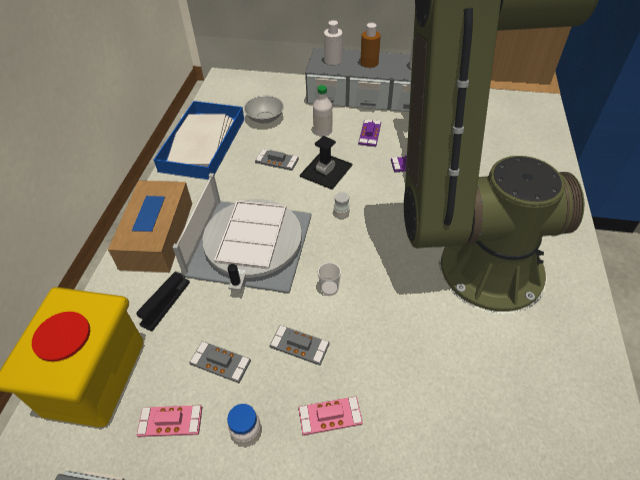

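The side view shows grey cards at about (220,360), (300,344) and (277,158). The frame is centred near (252,235), the knob at (235,275) and the presser at (326,160). The pink and purple look-alikes are separate. I'll enlarge next.

```bash
sed -i "s/return K,np.array(i\['rotation'\])/return K,R.from_euler('xyz',i['rotation']).as_matrix()/" h.py
python3 - <<'E'
from h import *
im=cv2.imread('pics/d0.png')
a=cv2.resize(im[310:390,180:340],None,fx=5,fy=5,interpolation=3)   # 800x400
b=cv2.resize(im[140:180,245:365],None,fx=5,fy=5,interpolation=3)   # 600x200
o=np.zeros((600,800,3),np.uint8);o[:400]=a;o[400:,:600]=b
cv2.imwrite('pics/c1.png',o)
cv2.imwrite('pics/c2.png',cv2.resize(im[165:305,165:325],None,fx=4,fy=4,interpolation=3))
c=cam('side')
print(c[1][:,2])
for uv in [(220,358),(300,342),(277,158),(252,235),(326,170)]: print(uv,px2w(c,uv,10).round())
E
```

```text
[ 0.11911529 -0.65151638 -0.7492249 ]
(220, 358) [590. 339.  10.]
(300, 342) [428. 275.  10.]
(277, 158) [ 613. -318.   10.]
(252, 235) [610. -10.  10.]
(326, 170) [ 459. -287.   10.]
```

View pics/c1.png

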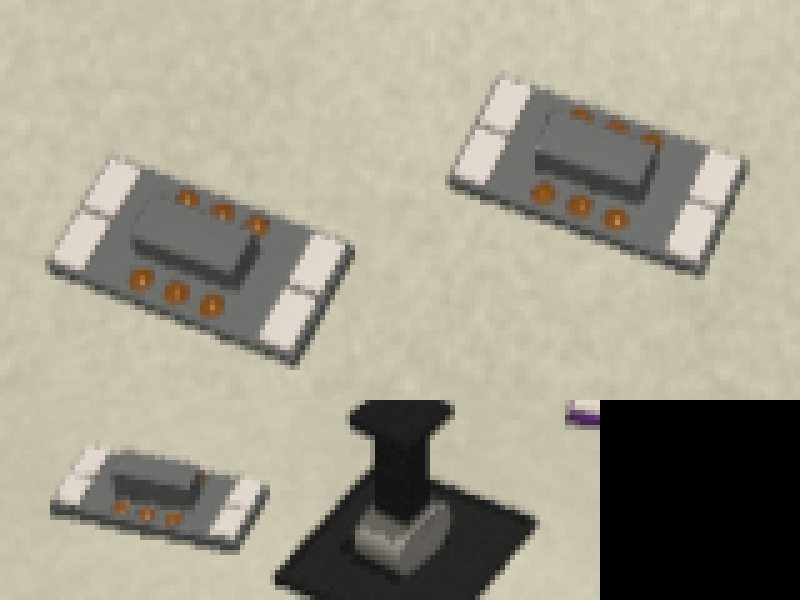

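View pics/c2.png

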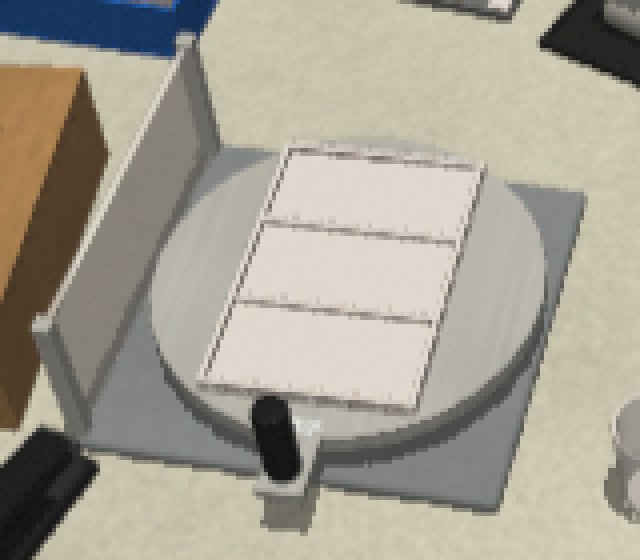

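```bash
cat >> h.py <<'E'
from scipy.optimize import least_squares
def fitrect(c,px,pts,x0):
    "pose (x,y,yaw) of planar set pts(N,3 local) seen at px"
    pts=np.array(pts,float);px=np.array(px,float)
    def f(v):
        a=v[2];P=pts.copy();P[:,0]=v[0]+np.cos(a)*pts[:,0]-np.sin(a)*pts[:,1];P[:,1]=v[1]+np.sin(a)*pts[:,0]+np.cos(a)*pts[:,1]
        return (np.array([w2px(c,p) for p in P])-px).ravel()
    r=least_squares(f,x0,x_scale=[100,100,1]); return r.x,np.abs(r.fun).max()
E
python3 - <<'E'
from h import *
c=cam('side')
u=lambda p,o,k:[((x+.5)/k-.5+o[0],(y+.5)/k-.5+o[1]) for x,y in p]
# far-left = +x? world: side camera looks toward -y; image right = -x, image down=+y
L=[(58,-26,12.5),(58,26,12.5),(-58,-26,12.5),(-58,26,12.5)]
P={'A':u([(112,157),(52,262),(352,243),(295,355)],(180,310),5),'B':u([(503,78),(452,178),(745,158),(702,265)],(180,310),5),
'C':u([(90,47),(55,102),(267,85),(237,140)],(245,140),5)}
for k,x0 in zip('ABC',[(590,339,0),(428,275,0),(613,-318,0)]): print(k,fitrect(c,P[k],L,x0))
F=[(67,-101,56),(-67,-101,56),(67,101,56),(-67,101,56)]
print('F',fitrect(c,u([(287,143),(487,163),(198,387),(415,410)],(165,165),4),F,(610,-10,0)))
print('knob',px2w(c,u([(270,408)],(165,165),4)[0],105))
print('tray',[px2w(c,p,9).round() for p in u([(277,178),(537,122)],(245,140),5)],'head',px2w(c,u([(402,12)],(245,140),5)[0],105+4))
E
```

```text
A (array([ 5.87957298e+02,  3.44709883e+02, -2.03626211e-01]), np.float64(0.5080121007929961))
B (array([ 4.27759575e+02,  2.79394364e+02, -2.01491567e-01]), np.float64(0.3732766347430925))
C (array([ 6.12543974e+02, -3.14502923e+02, -1.60061288e-01]), np.float64(0.15279441231828628))
F (array([5.98160121e+02, 1.78001939e+01, 8.37490787e-03]), np.float64(0.6557185446085896))
knob [598.58496365 164.61743455 105.        ]
tray [array([ 531., -255.,    9.]), array([ 387., -325.,    9.])] head [ 461.89612733 -292.03475381  109.        ]
```

Emit:
{"api": "servo_tool", "payload": {"rows": [[0,0,-2,27,23,2,0],[0,0,-2,27,23,2,0],[0,0,-2,27,23,2,0],[0,0,-2,27,23,2,0],[0,0,-2,27,23,2,0],[0,0,-2,27,23,2,0],[0,0,-2,27,23,2,0],[0,0,-2,27,23,2,0],[0,0,-1.8,27,23,2,0],[0,0,0,27,23,2,0],[0,0,0,0,0,0,0]]}}

```text
clock: 1.52
eef_pos: [438.8, -292.5, 225.2]
eef_rot: [-3.141, 0.0, 0.002]
wrist_force: [-0.4, -0.8, 0.3]
finger_gap: 93.8
finger_force: 0.0
```

```bash
python3 - <<'E'
from h import *
s,_=snap('wrist','w1.png'); print(s['eef_pos'],s['eef_rot'],s['joints'])
c=cam('wrist',s); print(w2px(c,(459,-290,9)),w2px(c,(612,-314,13)))
E
```

```text
[ 438.7500885  -292.54345389  225.24840537] [-3.14127376e+00  1.67147869e-04  1.76682880e-03] [-6.57609361e-01  2.34283322e-01  1.55734511e+00  1.53360159e-04
  1.35029170e+00  9.11386596e-01]
[310.79432248 185.95602817] [338.78067271   9.29244276]
```

View pics/w1.png

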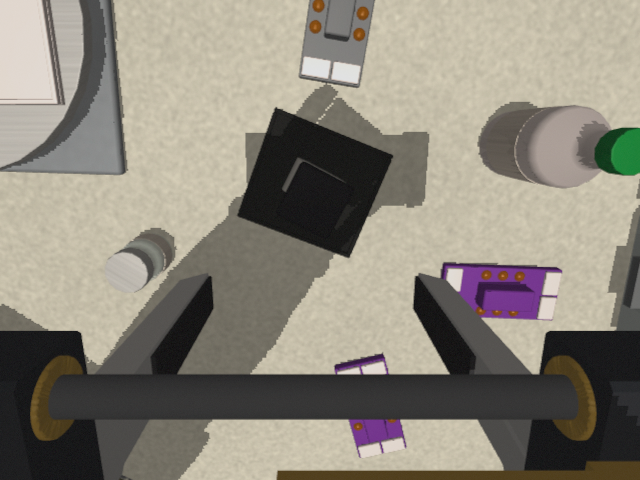

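The wrist view shows tray corners at (276,108), (392,156), (349,257) and (238,216), so the tray yaw is about -23°. The presser head is near (314,198) and card C is at the top, near (335,40).

Emit:
{"api": "servo_tool", "payload": {"rows": [[0,0,-2,28,-4,-13,0.4],[0,0,-2,28,-4,-13,0.4],[0,0,-2,28,-4,-13,0.4],[0,0,-2,28,-4,-13,0.4],[0,0,-1.2,29,-5,-13,0.4],[0,0,0,0,0,0,0.4],[0,0,0,0,0,0,0.4]]}}

```text
clock: 2.45
eef_pos: [577.8, -315.4, 160.6]
eef_rot: [3.142, 0.0, -0.162]
wrist_force: [0.6, -0.4, 0.9]
finger_gap: 56.3
finger_force: 0.0
```

```bash
cat >> h.py <<'E'
def bars(c,im,g,zoff=0,thr=205):
    "measure card pose (x,y,yaw) from the white bars' blobs, guess g"
    L=[(50,13.5,13+zoff),(50,-13.5,13+zoff),(-50,13.5,13+zoff),(-50,-13.5,13+zoff)]
    m=(im.min(2)>thr).astype(np.uint8); n,_,st,ce=cv2.connectedComponentsWithStats(m,connectivity=4)
    for _ in range(3):
        a=g[2];px=[];pt=[]
        for l in L:
            w=(g[0]+np.cos(a)*l[0]-np.sin(a)*l[1],g[1]+np.sin(a)*l[0]+np.cos(a)*l[1],l[2]); p=w2px(c,w)
            ok=[i for i in range(1,n) if st[i,4]>60 and st[i,4]<3000]
            if not ok: continue
            i=min(ok,key=lambda i:np.hypot(*(ce[i]-p)))
            if np.hypot(*(ce[i]-p))<25 and 0<st[i,0] and st[i,0]+st[i,2]<640 and st[i,1]>0: px.append(ce[i]);pt.append(l)
        if len(px)<2: return None
        g,e=fitrect(c,px,pt,g)
    return np.round(g,3),len(px),round(float(e),2)
E
python3 - <<'E'
from h import *
s,im=snap('wrist','w2.png'); print(s['eef_pos'],s['eef_rot'],s['finger_gap'])
c=cam('wrist',s)
for t in(190,200,210,220): print(t,bars(c,im,(612.5,-314.5,-.16),thr=t))
im=im[::-1][::-1]
print(im[int(w2px(c,(612,-314,30))[1]),int(w2px(c,(612,-314,30))[0])])
E
```

```text
[ 577.79442976 -315.4076066   160.64210204] [ 3.14155487e+00  2.13457039e-04 -1.61833980e-01] 56.308136370223544
190 (array([ 6.16638e+02, -3.20706e+02, -2.01000e-01]), 2, 1.68)
200 (array([ 6.16651e+02, -3.20671e+02, -2.01000e-01]), 2, 1.62)
210 (array([ 6.16558e+02, -3.20866e+02, -2.05000e-01]), 2, 1.41)
220 None
[69 69 67]
```

View pics/w2.png

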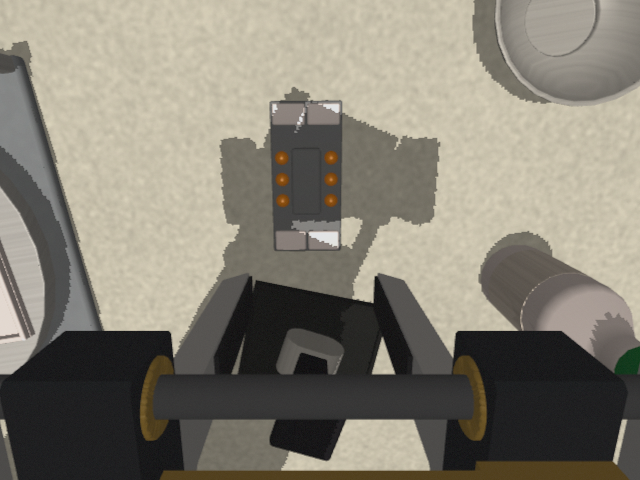

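The card's corners are at about (270,101), (340,101), (341,249) and (275,249). Its ridge top runs (292,149)–(320,214). The gripper's shadow breaks up the bar blobs, so I'll fit from the hand-read corners.

```bash
python3 - <<'E'
from h import *
class S(dict):pass
s=manip.read_state(); c=cam('wrist',s)
L=[(58,26,13),(58,-26,13),(-58,-26,13),(-58,26,13)]
print(fitrect(c,[(270.5,102),(340,102),(340.5,249),(275,249)],L,(612,-314,-.16)))
L=[(25,11,30),(25,-11,30),(-25,-11,30),(-25,11,30)]
print(fitrect(c,[(292,149),(321,149),(320.5,214),(292,214)],L,(612,-314,-.16)))
E
```

```text
(array([ 6.13332143e+02, -3.15805419e+02, -1.50665898e-01]), np.float64(1.6750785869886045))
(array([ 6.12664161e+02, -3.15832372e+02, -1.68152052e-01]), np.float64(0.7268891845163807))
```

Emit:
{"api": "servo_tool", "payload": {"grip_force": 30, "rows": [[0,0,0,17.5,0,-25,0.4],[0,0,0,17.5,-0.5,-25,0.4],[0,0,0,0,0,-25,0.4],[0,0,0,0,0,-25,0.4],[0,0,0,0,0,-20,0.4],[0,0,0,0,0,-15,0.4],[0,0,0,0,0,-8,0.4],[0,0,0,0,0,-5,0.4],[0,0,0,0,0,0,0.4],[0,0,0,0,0,0,1],[0,0,0,0,0,0,1],[0,0,0,0,0,0,1],[0,0,0,0,0,0,1],[0,0,0,0,0,0,1]]}}

```text
clock: 4.25
eef_pos: [613.7, -315.4, 12.6]
eef_rot: [3.141, -0.0, -0.161]
wrist_force: [-1.3, -0.5, 2.0]
finger_gap: 21.6
finger_force: 30.0
```

Emit:
{"api": "servo_tool", "payload": {"rows": [[0,0,0,0,0,10,1],[0,0,0,0,0,20,1],[0,0,0,0,0,30,1],[0,0,0,0,0,30,1],[0,0,0,0,20,30,1],[0,0,1,-5,30,28,1],[0,0,2,-10,32,20,1],[0,0,2,-10,32,0,1],[0,0,2,-10,32,0,1],[0,0,2,-10,32,0,1],[0,0,0.6,-5,32,0,1],[0,0,0,0,32,0,1],[0,0,0,0,25,0,1],[0,0,0,0,0,0,1],[0,0,0,0,0,0,1]]}}

```text
clock: 6.12
eef_pos: [563.8, -48.9, 181.3]
eef_rot: [3.141, -0.001, 0.006]
wrist_force: [0.0, -0.3, -2.6]
finger_gap: 21.7
finger_force: 30.0
```

```bash
python3 - <<'E'
from h import *
s,im=snap('wrist','w3.png'); print(s['eef_pos'],s['eef_rot'],s['finger_gap'])
E
```

```text
[563.77239721 -48.86674791 181.26767174] [ 3.14125532e+00 -9.73993425e-04  6.02664930e-03] 21.690673721198362
```

View pics/w3.png

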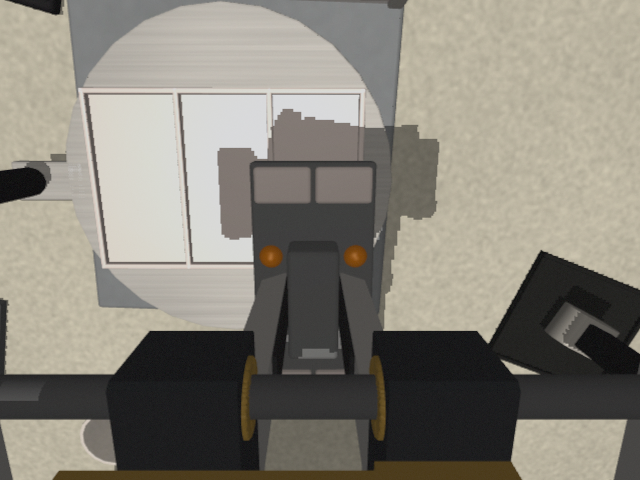

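Frame corners (rib tops) are at (80,90), (365,90) and (104,267). The held card's far bar corners are at (254,167) and (373,167).

```bash
python3 - <<'E'
from h import *
s=manip.read_state(); c=cam('wrist',s)
F=[(67,101,56),(67,-101,56),(-67,101,56)]
print(fitrect(c,[(80.5,90),(365,90),(104,267.5)],F,(598,18,0)))
F=[(67,101,56),(67,-101,56),(-67,101,56),(67,35,56),(67,31,56),(67,-31,56),(67,-35,56),(-67,35,56),(-67,31,56)]
print(fitrect(c,[(80.5,90),(365,90),(104,267.5),(175,90),(180.5,90),(267.5,90),(272,90),(186,267),(190.5,267)],F,(598,18,0)))
z=181.3-12.6
print('card',fitrect(c,[(254,167),(373,167.5),(251,163),(376,163)],[(58,26,z+13),(58,-26,z+13),(60,28,z+10),(60,-28,z+10)],(563,-49,0)))
E
```

```text
(array([5.96736520e+02, 1.46351083e+01, 3.23435669e-03]), np.float64(2.302165584643035))
(array([ 5.96803080e+02,  1.48101464e+01, -2.27588983e-03]), np.float64(2.7485676540874238))
card (array([ 5.62644540e+02, -4.89385034e+01,  3.99740306e-03]), np.float64(1.396309412695416))
```

```bash
python3 - <<'E'
from h import *
s=manip.read_state(); c=cam('wrist',s)
px=[(80.5,90),(365,90),(104,267.5),(177.5,90),(270,90),(188,267)]
for z in (50,53,56,59): print(z,[px2w(c,p,z)[:2].round(1).tolist() for p in px])
cs=cam('side')
u=lambda p,o,k:[((x+.5)/k-.5+o[0],(y+.5)/k-.5+o[1]) for x,y in p]
print('side',[px2w(cs,p,56)[:2].round(1).tolist() for p in u([(287,143),(487,163),(198,387),(415,410),(268,223),(236,301),(459,242),(435,324)],(165,165),4)])
E
```

```text
50 [[663.2, 118.2], [664.4, -85.4], [529.3, 117.8], [663.6, 48.8], [664.0, -17.4], [530.1, 50.7]]
53 [[662.9, 116.6], [664.1, -85.1], [530.3, 116.2], [663.3, 47.8], [663.7, -17.7], [531.1, 49.8]]
56 [[662.6, 115.0], [663.8, -84.7], [531.3, 114.6], [663.0, 46.9], [663.4, -18.0], [532.1, 48.8]]
59 [[662.4, 113.4], [663.6, -84.4], [532.4, 113.0], [662.8, 46.0], [663.2, -18.3], [533.2, 47.8]]
side [[666.5, -84.0], [531.6, -85.4], [663.1, 121.2], [531.4, 118.5], [658.9, -12.8], [660.2, 53.2], [534.6, -14.9], [534.5, 52.8]]
```

Emit:
{"api": "servo_tool", "payload": {"rows": [[0,0,0,17,0,0,1],[0,0,0,17.5,-0.8,-20,1],[0,0,0,0,0,-25,1],[0,0,0,0,0,-25,1],[0,0,0,0,0,-20,1],[0,0,0,0,0,-12,1],[0,0,0,0,0,0,1],[0,0,0,0,0,-4,1],[0,0,0,0,0,-4,1],[0,0,0,0,0,-3,1],[0,0,0,0,0,-3,1],[0,0,0,0,0,-2,1],[0,0,0,0,0,0,1],[0,0,0,0,0,0,1]]}}

```text
clock: 7.92
eef_pos: [598.2, -49.1, 62.5]
eef_rot: [3.142, -0.0, 0.006]
wrist_force: [0.0, -0.1, -0.1]
finger_gap: 22.0
finger_force: 30.0
```

Emit:
{"api": "servo_tool", "payload": {"rows": [[0,0,0,0,0,0,0.58],[0,0,0,0,0,0,0.58],[0,0,0,0,0,0,0.58],[0,0,0,0,0,10,0.58],[0,0,0,0,0,25,0.58],[0,0,0,-20,0,40,0.58],[0,0,0,-20,5,40,0.5],[0,0,0,-20,15,0,0.5],[0,0,0,0,30,0,0.5],[0,0,0,0,30,0,0.5],[0,0,0,0,0,0,0.5],[0,0,0,0,0,0,0.5]]}}

```text
clock: 9.43
eef_pos: [538.3, 30.4, 177.8]
eef_rot: [3.141, -0.001, 0.006]
wrist_force: [-0.4, 0.5, 0.8]
finger_gap: 47.1
finger_force: 0.0
```

```bash
python3 - <<'E'
from h import *
s,im=snap('wrist','w4.png'); print(s['eef_pos'],s['eef_rot'],s['finger_gap'],s['joints'])
E
```

```text
[538.26461853  30.36086132 177.84799006] [ 3.14142461e+00 -5.00340015e-04  6.12763699e-03] 47.08105954951334 [-1.15151670e-02  2.99484526e-01  1.58753523e+00 -1.67519371e-04
  1.25406968e+00  1.55320570e+00]
```

View pics/w4.png

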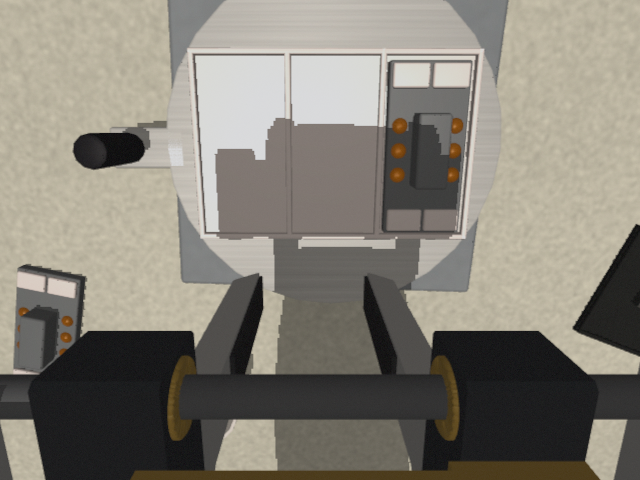

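Card C lies flat in the right-hand slot. Frame corners are at (189,49), (483,49), (466,238) and (202,238), the ribs are at (287,49) and (384,49), and the knob top is at (90,151).

```bash
python3 - <<'E'
from h import *
s=manip.read_state(); c=cam('wrist',s)
px=[(189,49),(483.5,49),(466.5,238),(202,238),(287.5,50),(384.5,50),(289,237),(381,237)]
print([px2w(c,p,56)[:2].round(1).tolist() for p in px])
F=[(67,101,56),(67,-101,56),(-67,-101,56),(-67,101,56)]
print(fitrect(c,px[:4],F,(598,15,0)))
print('card',fitrect(c,[(393,63),(470,63),(458.5,231),(386,231)],[(58,26,63),(58,-26,63),(-58,-26,63),(-58,26,63)],(598,-50,0)))
print('ridge',[px2w(c,p,80)[:2].round(1).tolist() for p in [(415,113),(452,113),(447,189),(411,189)]])
print('knob',px2w(c,(90,151),105))
E
```

```text
[[663.6, 115.3], [664.7, -84.4], [532.2, -86.2], [531.0, 114.7], [663.3, 48.5], [663.7, -17.4], [532.2, 48.6], [532.6, -21.3]]
(array([5.97651883e+02, 1.48366556e+01, 6.81889286e-03]), np.float64(1.9601850772871217))
card (array([ 5.96893031e+02, -4.91436748e+01,  1.77358700e-02]), np.float64(1.2430554124371156))
ridge [[622.0, -35.2], [622.1, -59.1], [572.8, -60.3], [572.6, -35.9]]
knob [597.87039806 165.25342886 105.        ]
```

Emit:
{"api": "servo_tool", "payload": {"rows": [[0,0,0,-11,28,7,0.4],[0,0,0,-11,28,7,0.4],[0,0,0,-11,28,6,0.4],[0,0,0,-11,28,6,0.4],[0,0,0,-11,28,6,0.4],[0,0,0,-11,28,6,0.4],[0,0,0,-11,28,6,0.4],[0,0,0,-11,28,6,0.4],[0,0,0,-10,28,6,0.4],[0,0,0,-10,28,6,0.4],[0,0,0,0,0,0,0.4],[0,0,0,0,0,0,0.4]]}}

```text
clock: 10.98
eef_pos: [430.6, 309.9, 239.2]
eef_rot: [3.141, 0.0, 0.005]
wrist_force: [0.1, 0.2, -0.1]
finger_gap: 56.1
finger_force: 0.0
```

```bash
python3 - <<'E'
from h import *
s,im=snap('wrist','w5.png'); print(s['eef_pos'],s['eef_rot'],s['finger_gap'],s['joints'])
c=cam('wrist',s)
for g in((588,344.7,-.2036),(427.8,279.4,-.2015)):
  for t in (190,205): print(bars(c,im,g,thr=t))
E
```

```text
[430.58375109 309.93154275 239.22321133] [3.14120606e+00 2.35648159e-04 5.41898426e-03] 56.09804723208356 [ 5.54950204e-01  2.31945288e-01  1.52770203e+00 -2.10322230e-04
  1.38234820e+00  2.12036694e+00]
(array([ 5.87715e+02,  3.45330e+02, -2.10000e-01]), 2, 0.0)
(array([ 5.87690e+02,  3.45267e+02, -2.10000e-01]), 2, 0.07)
(array([ 4.24935e+02,  2.77677e+02, -3.25000e-01]), 2, 2.83)
(array([ 4.25607e+02,  2.77903e+02, -3.26000e-01]), 2, 2.7)
```

View pics/w5.png

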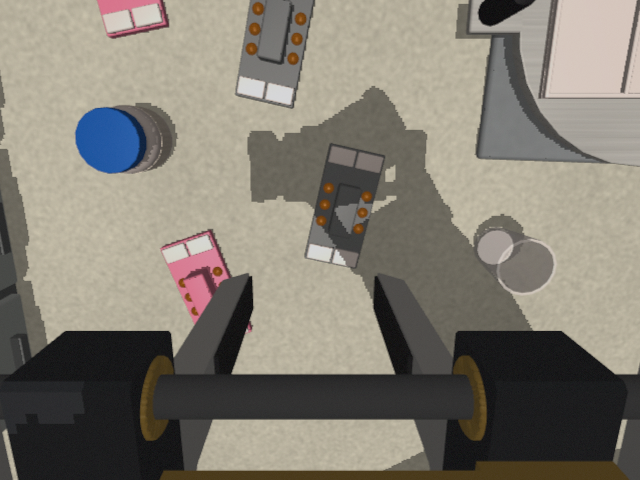

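Card A's near bars agree with the side-view fit. Card B's outer corners are at (331,145), (384,155), (357,267) and (305,257).

```bash
python3 - <<'E'
from h import *
s=manip.read_state(); c=cam('wrist',s)
L=[(59,27,12),(59,-27,12),(-59,-27,12),(-59,27,12)]
print(fitrect(c,[(332,146),(383.5,155),(357,266),(306,257)],L,(428,279,-.2)))
E
```

```text
(array([ 4.27262397e+02,  2.78546435e+02, -1.98886537e-01]), np.float64(2.3150915576969453))
```

Emit:
{"api": "servo_tool", "payload": {"rows": [[0,0,-4,-1,-10,-30,0.4],[0,0,-4,-1,-10,-30,0.4],[0,0,-3.7,-1,-11,-30,0.4],[0,0,0,0,0,-30,0.4],[0,0,0,0,0,-30,0.4],[0,0,0,0,0,-30,0.4],[0,0,0,0,0,-20,0.4],[0,0,0,0,0,-12,0.4],[0,0,0,0,0,-8,0.4],[0,0,0,0,0,-6,0.4],[0,0,0,0,0,0,0.4],[0,0,0,0,0,0,1],[0,0,0,0,0,0,1],[0,0,0,0,0,0,1],[0,0,0,0,0,0,1],[0,0,0,0,0,0,1]]}}

```text
clock: 13.02
eef_pos: [427.2, 279.9, 13.6]
eef_rot: [-3.142, -0.0, -0.198]
wrist_force: [-0.6, -0.4, 1.9]
finger_gap: 21.8
finger_force: 30.0
```

Emit:
{"api": "servo_tool", "payload": {"rows": [[0,0,0,0,0,10,1],[0,0,0,0,0,25,1],[0,0,0,0,0,35,1],[0,0,0,0,0,35,1],[0,0,0,5,-5,30,1],[0,0,1.7,15,-20,12,1],[0,0,2,20,-30,0,1],[0,0,2,20,-30,0,1],[0,0,2,20,-30,0,1],[0,0,2,20,-30,0,1],[0,0,2,20,-30,0,1],[0,0,0,20,-30,0,1],[0,0,0,20,-30,0,1],[0,0,0,10.5,-29.4,0,1],[0,0,0,0,0,0,1],[0,0,0,0,0,0,1]]}}

```text
clock: 15.02
eef_pos: [597.4, 15.9, 160.6]
eef_rot: [-3.141, 0.0, 0.006]
wrist_force: [0.2, 0.4, -1.3]
finger_gap: 22.0
finger_force: 30.0
```

Emit:
{"api": "servo_tool", "payload": {"rows": [[0,0,0,0,-0.2,-20,1],[0,0,0,0,0,-25,1],[0,0,0,0,0,-20,1],[0,0,0,0,0,-15,1],[0,0,0,0,0,0,1],[0,0,0,0,0,-4,1],[0,0,0,0,0,-4,1],[0,0,0,0,0,-3,1],[0,0,0,0,0,-3,1],[0,0,0,0,0,-2,1],[0,0,0,0,0,-1,1],[0,0,0,0,0,0,1],[0,0,0,0,0,0,1]]}}

```text
clock: 16.65
eef_pos: [597.8, 15.3, 63.6]
eef_rot: [3.142, -0.0, 0.006]
wrist_force: [-0.3, 0.0, -0.1]
finger_gap: 21.5
finger_force: 30.0
```

Emit:
{"api": "servo_tool", "payload": {"rows": [[0,0,0,0,0,0,0.58],[0,0,0,0,0,0,0.58],[0,0,0,0,0,0,0.58],[0,0,0,0,0,10,0.58],[0,0,0,0,0,25,0.58],[0,0,0,0,0,35,0.58],[0,0,0,0,5,36,0.4],[0,0,-1,-4,30,0,0.4],[0,0,-2,-4,35,0,0.4],[0,0,-2,-4,35,0,0.4],[0,0,-2,-4,35,0,0.4],[0,0,-2,-4,35,0,0.4],[0,0,-2,-4,35,0,0.4],[0,0,-1,-4,35,0,0.4],[0,0,0,0,35,0,0.4],[0,0,0,0,35,0,0.4],[0,0,0,0,14,0,0.4],[0,0,0,0,0,0,0.4],[0,0,0,0,0,0,0.4]]}}

```text
clock: 19.02
eef_pos: [569.9, 343.2, 169.7]
eef_rot: [3.141, -0.0, -0.204]
wrist_force: [-0.7, -0.3, -0.5]
finger_gap: 56.4
finger_force: 0.0
```

```bash
python3 - <<'E'
from h import *
s,im=snap('wrist','w6.png'); sd=manip.camera('side'); print(s['eef_pos'],s['eef_rot'],s['finger_gap'],s['joints'])
a=cv2.resize(im[:300,100:540],(587,400)); b=cv2.resize(sd[150:310,150:350],(250,200))
o=np.zeros((600,800,3),np.uint8);o[:400,:587]=a;o[400:,:250]=b
e=np.clip(sd[130:200,290:370].astype(float)*2.5,0,255).astype(np.uint8);o[400:,260:488]=cv2.resize(e,(228,200))
cv2.imwrite('pics/c6.png',o[:,:,::-1]); c=cam('wrist',s)
for t in (180,190,205): print(bars(c,im,(587.7,345,-.205),thr=t))
E
```

```text
[569.93887633 343.1549199  169.65979063] [ 3.14145254e+00 -1.04093376e-04 -2.04239042e-01] 56.40313918025521 [ 4.86983450e-01  5.88003928e-01  1.19412875e+00 -1.78272520e-04
  1.35946909e+00  2.26205622e+00]
(array([ 5.89750e+02,  3.48187e+02, -1.95000e-01]), 3, 4.03)
(array([ 5.89826e+02,  3.48119e+02, -1.95000e-01]), 3, 3.92)
(array([ 5.90085e+02,  3.50003e+02, -1.60000e-01]), 3, 3.47)
```

View pics/c6.png

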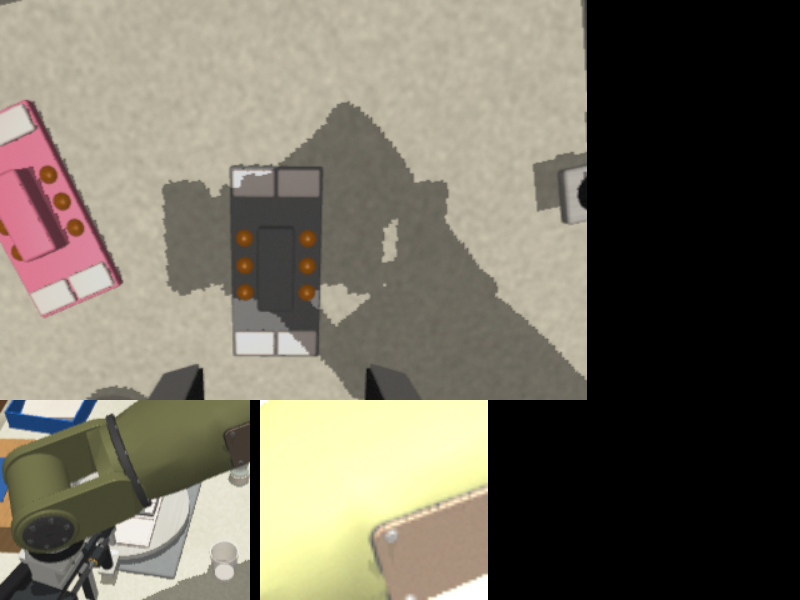

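Card A has not moved. In the crop its corners are at (231,167), (322,167), (320,355) and (234,355).

```bash
python3 - <<'E'
from h import *
s=manip.read_state(); c=cam('wrist',s)
u=lambda P:[(x/1.334+100,y/1.3333) for x,y in P]
print(fitrect(c,u([(231,167),(322,167),(320,355),(234,355)]),[(59.5,27.5,11),(59.5,-27.5,11),(-59.5,-27.5,11),(-59.5,27.5,11)],(588,345,-.2)))
print(fitrect(c,u([(258,226),(293,226),(292,310),(258,310)]),[(25,11,30),(25,-11,30),(-25,-11,30),(-25,11,30)],(588,345,-.2)))
E
```

```text
(array([ 5.87687066e+02,  3.44424051e+02, -2.04676197e-01]), np.float64(0.5934247881193073))
(array([ 5.88774223e+02,  3.44850500e+02, -2.12465243e-01]), np.float64(1.1888641371601807))
```

Target is (588.2, 344.6), yaw -0.205: shift +18, +1.5 and down 156.5.

Emit:
{"api": "servo_tool", "payload": {"rows": [[0,0,0,9,0.5,-28,0.4],[0,0,0,9,1,-30,0.4],[0,0,0,0,0,-30,0.4],[0,0,0,0,0,-30,0.4],[0,0,0,0,0,-18,0.4],[0,0,0,0,0,-10,0.4],[0,0,0,0,0,-6.5,0.4],[0,0,0,0,0,-4,0.4],[0,0,0,0,0,0,0.4],[0,0,0,0,0,0,1],[0,0,0,0,0,0,1],[0,0,0,0,0,0,1],[0,0,0,0,0,0,1],[0,0,0,0,0,10,1],[0,0,0,0,0,25,1],[0,0,0,0,0,30,1],[0,0,0,0,0,35,1],[0,0,0,0,0,35,1],[0,0,0,0,0,25,1],[0,0,0,0,0,0,1]]}}

```text
clock: 21.62
eef_pos: [588.3, 346.1, 175.4]
eef_rot: [-3.139, -0.003, -0.203]
wrist_force: [0.4, 0.1, -1.4]
finger_gap: 21.7
finger_force: 30.0
```

Emit:
{"api": "servo_tool", "payload": {"rows": [[0,0,1,1.6,-20,0,1],[0,0,1,1,-30,0,1],[0,0,2,1,-30,0,1],[0,0,2,1,-30,0,1],[0,0,2,1,-30,0,1],[0,0,2,1,-30,0,1],[0,0,2,1,-30,0,1],[0,0,0,1,-30,0,1],[0,0,0,1,-34.6,0,1],[0,0,0,0,0,-20,1],[0,0,0,0,0,-30,1],[0,0,0,0,0,-30,1],[0,0,0,0,0,-15,1],[0,0,0,0,0,0,1],[0,0,0,0,0,0,1]]}}

```text
clock: 23.5
eef_pos: [597.8, 81.3, 78.9]
eef_rot: [-3.141, -0.001, 0.006]
wrist_force: [0.3, -0.4, -1.1]
finger_gap: 21.3
finger_force: 30.0
```

Emit:
{"api": "servo_tool", "payload": {"rows": [[0,0,0,0,0,-4,1],[0,0,0,0,0,-4,1],[0,0,0,0,0,-3,1],[0,0,0,0,0,-2.5,1],[0,0,0,0,0,-1.8,1],[0,0,0,0,0,0,1],[0,0,0,0,0,0,1]]}}

```text
clock: 24.38
eef_pos: [597.3, 81.3, 62.9]
eef_rot: [-3.141, -0.0, 0.006]
wrist_force: [-0.8, 1.0, 1.6]
finger_gap: 21.9
finger_force: 30.0
```

Emit:
{"api": "servo_tool", "payload": {"rows": [[0,0,0,0,0,0,0.58],[0,0,0,0,0,0,0.58],[0,0,0,0,0,0,0.58],[0,0,0,0,0,10,0.58],[0,0,0,0,0,25,0.58],[0,0,0,-20,-5,40,0.58],[0,0,0,-20,-20,40,0.5],[0,0,0,-19,-26,0,0.5],[0,0,0,0,0,0,0.5],[0,0,0,0,0,0,0.5]]}}

```text
clock: 25.62
eef_pos: [538.6, 30.5, 178.0]
eef_rot: [-3.141, -0.0, 0.006]
wrist_force: [-1.0, 0.5, 1.3]
finger_gap: 47.2
finger_force: 0.0
```

```bash
python3 - <<'E'
from h import *
s,im=snap('wrist','w7.png'); print(s['eef_pos'],s['eef_rot'],s['finger_gap'])
im1=cv2.imread('pics/w1.png')[:,:,::-1]
o=np.zeros((600,800,3),np.uint8);o[:300,:480]=im[:300,60:540];
# presser enlarged brightened, x4 
e=np.clip(im1[95:265,225:405].astype(float)*4,0,255).astype(np.uint8);o[300:600,:318]=cv2.resize(e,(318,300),interpolation=3)
cv2.imwrite('pics/c7.png',o[:,:,::-1])
E
```

```text
[538.58658297  30.45571135 177.99273679] [-3.14146539e+00 -4.64945164e-04  5.93993826e-03] 47.19391750561472
```

View pics/c7.png

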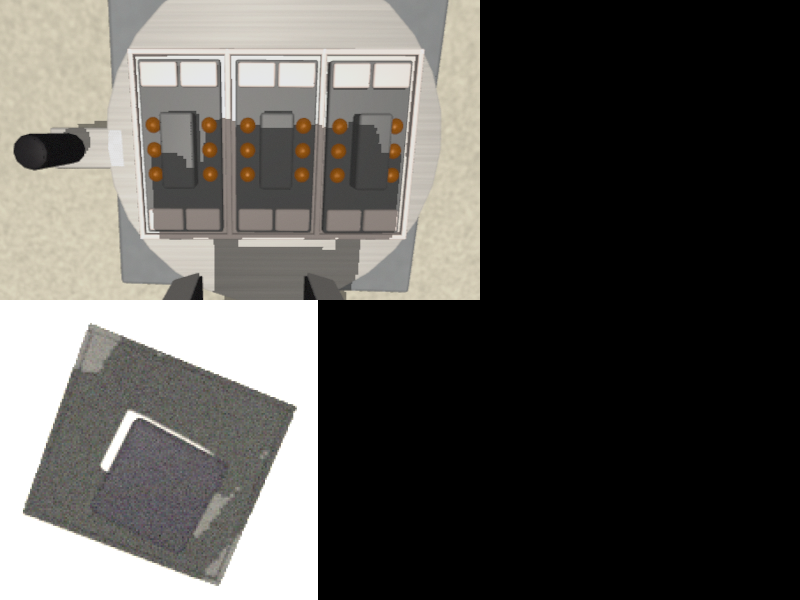

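All three cards sit flat in their slots with their bars standing. In the lower crop the presser head corners are at (138,418), (227,465), (182,550) and (92,510), with white shoe visible at (130,410)–(102,470).

```bash
python3 - <<'E'
from h import *
s={'eef_pos':[438.75,-292.54,225.25],'eef_rot':[-3.14127,.000167,.00177]}; c=cam('wrist',s)
k=1.7667;u=lambda P:[(x/k+225,(y-300)/k+95) for x,y in P]; v=lambda p:((np.array(p)-[225,95])*k+[0,300]).round(0).tolist()
g,e=fitrect(c,u([(138,418),(227,465),(182,550),(92,510)]),[(22,22,109),(22,-22,109),(-22,-22,109),(-22,22,109)],(460,-291,-.45)); print(g,e)
t,e=fitrect(c,u([(90,324),(296,407),(219,585),(24,514)]),[(55,60,9),(55,-60,9),(-55,-60,9),(-55,60,9)],(460,-291,-.4)); print('tray',t,e)
for a in(g[2],g[2]+np.pi/2):
  print(a,[v(w2px(c,(g[0]+np.cos(a)*x-np.sin(a)*y,g[1]+np.sin(a)*x+np.cos(a)*y,36))) for x,y in [(16,26),(16,-26),(-16,-26),(-16,26)]])
E
```

```text
[ 4.61456064e+02 -2.93939494e+02 -4.61056712e-01] 3.411094601036808
tray [ 4.58644362e+02 -2.93219925e+02 -3.66004865e-01] 2.063588096484523
-0.4610567116238334 [[127.0, 411.0], [219.0, 458.0], [190.0, 513.0], [99.0, 468.0]]
1.1097396151710632 [[109.0, 494.0], [154.0, 402.0], [210.0, 431.0], [164.0, 521.0]]
```

Emit:
{"api": "servo_tool", "payload": {"rows": [[0,0,-3,-12,-30,3,0.3],[0,0,-3,-12,-30,3,0.3],[0,0,-3,-12,-30,3,0.3],[0,0,-3,-12,-30,3,0.3],[0,0,-3,-12,-30,2,0.3],[0,0,-3,-12,-30,2,0.3],[0,0,-3,-12,-30,2,0.3],[0,0,-3,-12,-30,2,0.3],[0,0,-3,-13,-30,1,0.3],[0,0,0,-13,-32,1,0.3],[-2.24,-4.47,0,0,0,0,0.3],[-2.24,-4.47,0,0,0,0,0.3],[-2.24,-4.47,0,0,0,0,0.3],[-2.24,-4.47,0,0,0,0,0.3],[-2.24,-4.47,0,0,0,0,0.3],[-2.24,-4.47,0,0,0,0,0.3],[-2.24,-4.47,0,0,0,0,0.3],[-2.24,-4.47,0,0,0,0,0.3],[-2.24,-4.47,0,0,0,0,0.3],[0,0,0,0,0,0,0.3]]}}

```text
clock: 28.18
eef_pos: [416.2, -271.2, 199.0]
eef_rot: [-3.14, -0.784, -0.466]
wrist_force: [1.0, -0.9, -0.1]
finger_gap: 65.4
finger_force: 0.0
```

```bash
python3 - <<'E'
from h import *
s,im=snap('wrist','w8.png'); M=R.from_euler('xyz',s['eef_rot']).as_matrix(); print(s['eef_pos'],s['joints'].round(2));print(M.round(3))
c=cam('wrist',s); 
for p in [(461.5,-294,109),(461.5,-294,60)]: print(w2px(c,p))
o=np.clip(im.astype(float)*2,0,255).astype(np.uint8); cv2.imwrite('pics/w8b.png',o[:,:,::-1])
E
```

```text
[ 416.16245779 -271.23788518  198.95192828] [-0.77 -0.16  2.23  0.61  0.38  0.78]
[[ 0.633 -0.448  0.631]
 [-0.318 -0.894 -0.315]
 [ 0.706 -0.001 -0.708]]
[313.30751773 274.57253385]
[313.3442133  299.83485095]
```

View pics/w8b.png

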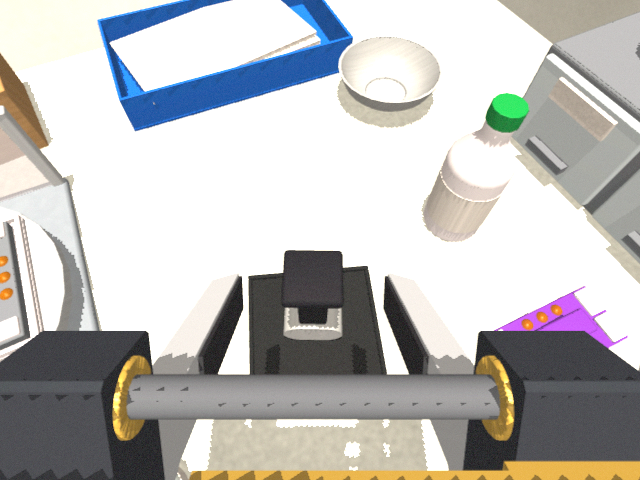

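Emit:
{"api": "servo_tool", "payload": {"grip_force": 55, "rows": [[0,0,0,0,0,-30,0.3],[0,0,0,0,0,-30,0.3],[0,0,0,0,0,-28.8,0.3],[0,0,0,9.5,-4.8,-10.6,0.3],[0,0,0,9.5,-4.8,-10.6,0.3],[0,0,0,9.5,-4.8,-10.6,0.3],[0,0,0,9.5,-4.8,-10.6,0.3],[0,0,0,9.5,-4.8,-10.6,0.3],[0,0,0,9.8,-4.8,-10.6,0.3],[0,0,0,0,0,0,0.3],[0,0,0,0,0,0,1],[0,0,0,0,0,0,1],[0,0,0,0,0,0,1],[0,0,0,0,0,0,1],[0,0,0,0,0,0,1],[0,0,0,0,0,0,1]]}}

```text
clock: 30.22
eef_pos: [474.9, -300.2, 56.7]
eef_rot: [-3.137, -0.789, -0.465]
wrist_force: [-1.8, 2.3, 5.2]
finger_gap: 40.2
finger_force: 55.0
```

```bash
python3 - <<'E'
from h import *
s,im=snap('wrist','w9.png'); sd=manip.camera('scene'); print(s['eef_pos'],s['wrist_force'],s['finger_gap'],s['moment'])
si=manip.camera('side')
o=np.zeros((600,800,3),np.uint8);o[:300,:400]=cv2.resize(np.clip(im.astype(float)*2,0,255).astype(np.uint8),(400,300))
o[300:,:400]=cv2.resize(sd[180:300,140:300],(400,300));o[:400,400:]=cv2.resize(np.clip(si[80:240,270:430].astype(float)*1.5,0,255).astype(np.uint8),(400,400)); cv2.imwrite('pics/c9.png',o[:,:,::-1])
E
```

```text
[ 474.87385779 -300.20058838   56.73287675] [-1.80512057  2.26430504  5.17652263] 40.22940140244842 [ 0.02183583 -0.15744304  0.08970468]
```

View pics/c9.png

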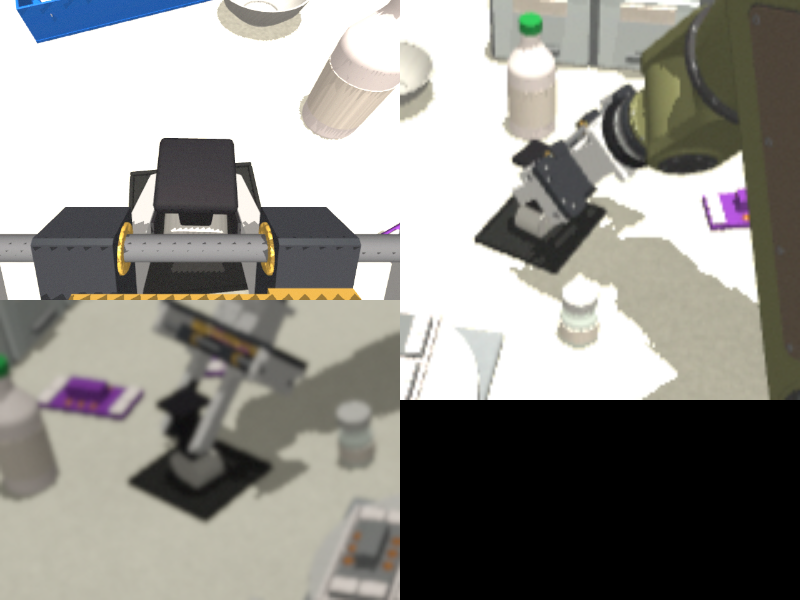

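Each row's shortfall left the tool about 10 mm high, so the fingers pinched the head's edge. I'll reopen, lower and check.

Emit:
{"api": "servo_tool", "payload": {"rows": [[0,0,0,0,0,0,0.3],[0,0,0,0,0,0,0.3],[0,0,0,0,0,0,0.3],[0,0,0,0,0,-4,0.3],[0,0,0,0,0,-4,0.3],[0,0,0,0,0,-2,0.3],[0,0,0,0,0,0,0.3],[0,0,0,0,0,0,0.3]]}}

```text
clock: 31.38
eef_pos: [474.6, -300.1, 46.3]
eef_rot: [-3.137, -0.788, -0.465]
wrist_force: [0.6, 0.7, -0.0]
finger_gap: 65.9
finger_force: 0.0
```

Emit:
{"api": "servo_tool", "payload": {"rows": [[0,0,0,0,0,-1.5,0.3],[0,0,0,0,0,0,0.6],[0,0,0,0,0,0,0.7],[0,0,0,0,0,0,1],[0,0,0,0,0,0,1],[0,0,0,0,0,0,1],[0,0,0,0,0,0,1],[0,0,0,0,0,0,1]]}}

```text
clock: 32.38
eef_pos: [474.6, -300.1, 44.8]
eef_rot: [-3.138, -0.788, -0.465]
wrist_force: [-0.6, -0.3, 1.5]
finger_gap: 24.2
finger_force: 55.0
```

Emit:
{"api": "servo_tool", "payload": {"rows": [[0,0,0,0,0,5,1],[0,0,0,0,0,10,1],[0,0,0,0,0,14,1],[0,0,0,0,0,14,1],[0,0,0,0,0,14,1],[0,0,0,0,0,14,1],[0,0,0,0,0,14,1],[0,0,0,0,0,14,1],[0,0,0,0,0,14,1],[0,0,0,0,0,0,1]]}}

```text
clock: 33.62
eef_pos: [474.6, -299.9, 158.0]
eef_rot: [-3.138, -0.788, -0.464]
wrist_force: [-0.5, -0.6, -4.4]
finger_gap: 23.5
finger_force: 55.0
```

Emit:
{"api": "servo_tool", "payload": {"rows": [[0,0,1.5,5,13,0,1],[0,0,1.5,5,13,0,1],[0,0,1.5,5,13,0,1],[0,0,1.5,5,13,0,1],[0,0,1.5,5,13,0,1],[0,0,1.5,5,13,0,1],[0,0,1.5,5,13,0,1],[0,0,1.5,5,13,0,1],[0,0,1.5,5,13,0,1],[0,0,1.5,5,13,0,1],[0,0,1.5,5,13,0,1],[0,0,1.5,5,13,0,1],[0,0,1.5,5,13,0,1],[0,0,1.5,5,13,0,1],[0,0,1.5,5,13,0,1],[0,0,1.5,5,13,0,1],[0,0,1.5,5,13,0,1],[0,0,1.5,2,14,0,1],[0,0,0,0,0,0,1],[0,0,0,0,0,0,1]]}}

```text
clock: 36.12
eef_pos: [561.5, -65.2, 157.7]
eef_rot: [-3.138, -0.788, 0.006]
wrist_force: [-0.2, 0.6, -4.0]
finger_gap: 24.0
finger_force: 55.0
```

```bash
python3 - <<'E'
from h import *
s,im=snap('wrist','w10.png'); M=R.from_euler('xyz',s['eef_rot']).as_matrix(); print(s['eef_pos'],s['joints'].round(2),s['finger_gap'],s['wrist_force']);print(M.round(3))
c=cam('wrist',s)
si=manip.camera('side'); cs=cam('side')
T=s['eef_pos']; b=np.array([T[0]-14.4,T[1],T[2]-40.8]); print('pred base px side',w2px(cs,b),'headtop',w2px(cs,b+[0,0,105]))
print('wrist head corners',[w2px(c,b+[x,y,105]).round(0).tolist() for x,y in [(22,22),(22,-22),(-22,-22),(-22,22)]])
o=np.zeros((600,800,3),np.uint8);o[:360,:480]=cv2.resize(np.clip(im.astype(float)*2.,0,255).astype(np.uint8),(480,360))
o[200:,400:]=cv2.resize(np.clip(si[130:290,190:350].astype(float)*1.3,0,255).astype(np.uint8),(400,400),interpolation=3); cv2.imwrite('pics/c10.png',o[:,:,::-1])
E
```

```text
[561.54656122 -65.16678512 157.70768457] [-0.28  0.08  2.11  0.86  0.27  0.53] 23.989104918256885 [-0.24558403  0.63465043 -3.96146399]
[[ 0.706  0.009  0.709]
 [ 0.004 -1.     0.008]
 [ 0.709 -0.003 -0.706]]
pred base px side [276.9125777  193.51702938] headtop [273.14750568 161.53692233]
wrist head corners [[250.0, 198.0], [378.0, 198.0], [388.0, 322.0], [236.0, 321.0]]
```

View pics/c10.png

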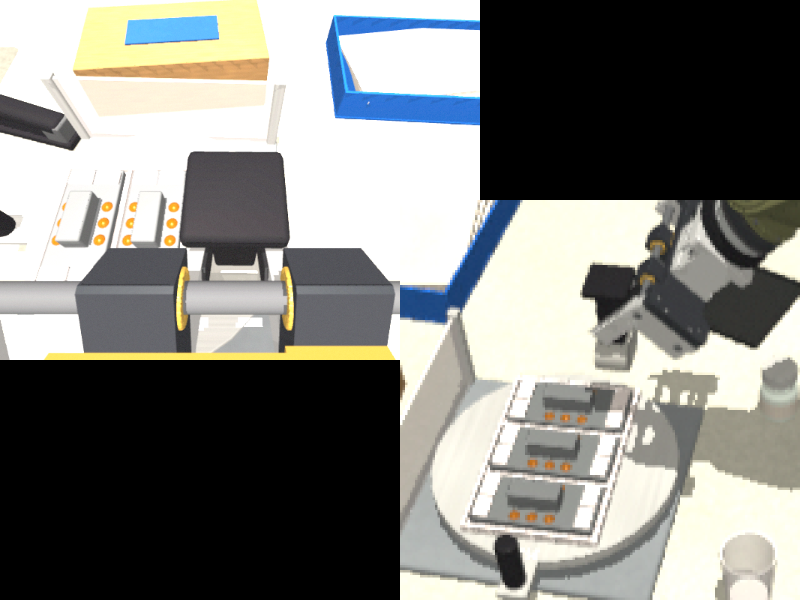

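Emit:
{"api": "servo_tool", "payload": {"rows": [[0,0,0,0,2,-10,1],[0,0,0,0,0,-12,1],[0,0,0,0,0,-12,1],[0,0,0,0,0,-10,1],[0,0,0,0,0,-5,1],[0,0,0,0,0,0,1],[0,0,0,0,0,-2,1],[0,0,0,0,0,-2,1],[0,0,0,0,0,0,1],[0,0,0,0,0,0,1]]}}

```text
clock: 37.48
eef_pos: [561.6, -63.1, 104.8]
eef_rot: [-3.138, -0.788, 0.006]
wrist_force: [-0.5, 0.2, -3.9]
finger_gap: 23.7
finger_force: 55.0
```

Emit:
{"api": "servo_tool", "payload": {"rows": [[0,0,0,0,0,-1,1],[0,0,0,0,0,-1,1],[0,0,0,0,0,-1,1],[0,0,0,0,0,-1,1],[0,0,0,0,0,0,1]]}}

```text
clock: 38.1
eef_pos: [561.8, -63.2, 100.9]
eef_rot: [-3.138, -0.788, 0.006]
wrist_force: [-2.5, -1.5, 1.8]
finger_gap: 23.8
finger_force: 55.0
```

Emit:
{"api": "servo_tool", "payload": {"rows": [[0,0,0,0,0,-1,1],[0,0,0,0,0,-1,1],[0,0,0,0,0,-1,1],[0,0,0,0,0,-1,1],[0,0,0,0,0,-1,1],[0,0,0,0,0,0,1],[0,0,0,0,0,0,1]]}}

```text
clock: 38.98
eef_pos: [561.8, -63.2, 95.9]
eef_rot: [-3.138, -0.788, 0.006]
wrist_force: [-2.2, -2.5, 6.9]
finger_gap: 23.5
finger_force: 55.0
```

Emit:
{"api": "servo_tool", "payload": {"rows": [[0,0,0,0,2,-1,1],[0,0,0,0,4,0,1],[0,0,0,0,4,0,1],[0,0,0,0,4,0,1],[0,0,0,0,4,0,1],[0,0,0,0,4,0,1],[0,0,0,0,4,0,1],[0,0,0,0,4,0,1],[0,0,0,0,4,0,1],[0,0,0,0,4,0,1],[0,0,0,0,4,0,1]]}}

```text
clock: 40.35
eef_pos: [562.3, -22.3, 95.5]
eef_rot: [-3.141, -0.789, 0.006]
wrist_force: [-0.6, -9.8, 6.9]
finger_gap: 23.9
finger_force: 55.0
```

Emit:
{"api": "servo_tool", "payload": {"rows": [[0,0,0,0,4,0,1],[0,0,0,0,4,0,1],[0,0,0,0,4,0,1],[0,0,0,0,4,0,1],[0,0,0,0,4,0,1],[0,0,0,0,4,0,1],[0,0,0,0,4,0,1],[0,0,0,0,4,0,1],[0,0,0,0,4,0,1],[0,0,0,0,4,0,1]]}}

```text
clock: 41.6
eef_pos: [562.2, 18.5, 95.4]
eef_rot: [-3.139, -0.789, 0.006]
wrist_force: [-0.3, -6.1, 6.9]
finger_gap: 23.6
finger_force: 55.0
```

Emit:
{"api": "servo_tool", "payload": {"rows": [[0,0,0,0,4,0,1],[0,0,0,0,4,0,1],[0,0,0,0,4,0,1],[0,0,0,0,4,0,1],[0,0,0,0,4,0,1],[0,0,0,0,4,0,1],[0,0,0,0,4,0,1],[0,0,0,0,4,0,1],[0,0,0,0,4,0,1],[0,0,0,0,4,0,1]]}}

```text
clock: 42.85
eef_pos: [562.6, 55.1, 95.7]
eef_rot: [-3.14, -0.791, 0.006]
wrist_force: [0.2, -5.8, 6.1]
finger_gap: 23.6
finger_force: 55.0
```

Emit:
{"api": "servo_tool", "payload": {"rows": [[0,0,0,0,4,0,1],[0,0,0,0,4,0,1],[0,0,0,0,4,0,1],[0,0,0,0,4,0,1],[0,0,0,0,4,0,1],[0,0,0,0,4,0,1],[0,0,0,0,4,0,1],[0,0,0,0,4,0,1],[0,0,0,0,4,0,1],[0,0,0,0,2,0,1],[0,0,0,0,0,0,1]]}}

```text
clock: 44.22
eef_pos: [563.3, 81.1, 92.8]
eef_rot: [3.139, -0.798, 0.028]
wrist_force: [-0.5, -7.1, 10.2]
finger_gap: 23.8
finger_force: 55.0
```

```bash
python3 - <<'E'
from h import *
s=manip.read_state(); print(s['eef_pos'],s['joints'].round(3),s['qd'].round(3),s['moment'].round(2))
M=R.from_euler('xyz',s['eef_rot']).as_matrix();print(M.round(3))
s,im=snap('wrist','w11.png')
E
```

```text
[563.30410644  81.09714847  92.81328957] [ 0.107  0.23   2.151  4.182  0.069 -2.555] [-0.001 -0.001 -0.001  0.    -0.002  0.   ] [-1.27 -0.73 -0.89]
[[ 0.698  0.026  0.715]
 [ 0.019 -1.     0.017]
 [ 0.716  0.002 -0.698]]
```

```bash
cat > kin.py <<'E'
from h import *
D=[([-1.32755645,.300462530,1.52157241,0,1.32071214,-.0665751218],[167.63,-523.556,204.895],[-3.14044,-.00007,.309817]),
([-.657609,.234283,1.557345,.000153,1.350292,.911387],[438.75,-292.543,225.248],[-3.14127,.000167,.001767]),
([-.011515,.299485,1.587535,-.000167,1.25407,1.553206],[538.265,30.361,177.848],[3.141425,-.0005,.006128]),
([.55495,.231945,1.527702,-.00021,1.382348,2.120367],[430.584,309.932,239.223],[3.141206,.000236,.005419]),
([.486983,.588004,1.194129,-.000179,1.359469,2.262056],[569.939,343.155,169.66],[3.141453,-.000104,-.204239])]
s=manip.read_state(); D.append((s['joints'],s['eef_pos'],s['eef_rot']))
A=[];b=[]
for q,p,e in D:
    z=R.from_euler('xyz',e).as_matrix()[:,2]; u=np.array([np.cos(q[0]),np.sin(q[0]),0]); t=q[1]+q[2]
    # p.u = a1+L2 s2+A st+B ct + d6 z.u ; p.z = d1+L2 c2+A ct-B st + d6 z.z
    A+= [[1,0,np.sin(q[1]),np.sin(t),np.cos(t),z@u],[0,1,np.cos(q[1]),np.cos(t),-np.sin(t),z[2]]]; b+=[np.dot(p,u),p[2]]
X,res,_,_=np.linalg.lstsq(np.array(A),np.array(b),rcond=None)
def fk(q):
    a1,d1,L2,AA,B,d6=X; t=q[1]+q[2]
    M=(R.from_euler('z',q[0])*R.from_euler('y',t)*R.from_euler('z',q[3])*R.from_euler('y',q[4])*R.from_euler('z',q[5]))
    r=a1+L2*np.sin(q[1])+AA*np.sin(t)+B*np.cos(t); z=d1+L2*np.cos(q[1])+AA*np.cos(t)-B*np.sin(t)
    p=np.array([r*np.cos(q[0]),r*np.sin(q[0]),z])+d6*M.as_matrix()[:,2]; return p,M*C
C=R.identity()
C=(fk(D[1][0])[1].inv()*R.from_euler('xyz',D[1][2]))
def tgt(psi,tilt): return R.from_euler('z',psi)*R.from_euler('y',-tilt)*R.from_euler('x',np.pi)
lo=np.array([-3.03,-.79,.23,-1.04,0,-2.55]);hi=np.array([3.03,2.21,2.52,4.18,3.07,2.55])
def ik(p,M,q0):
    f=lambda q:np.r_[(fk(q)[0]-p)/100,(M.inv()*fk(q)[1]).as_rotvec()]
    r=least_squares(f,np.clip(q0,lo+1e-3,hi-1e-3),bounds=(lo,hi)); return r.x,np.abs(r.fun).max()
E
python3 - <<'E'
from kin import *
print(X.round(1),(np.array(A)@X-b).round(1))
for q,p,e in D: print((fk(q)[0]-p).round(1),(R.from_euler('xyz',e).inv()*fk(q)[1]).as_rotvec().round(3))
for tl in (45,55,65,75,85):
  t=np.radians(tl); off=None
  for q0,nm in (([0,.1,2.1,.0,.4,1.5],'a'),([0,.1,2.1,3.14,.4,-1.5],'b')):
    for y in (-65,15,97):
      h=56 # grasp above sole; tcp=grasp+19*(sin,-cos)
      p=np.array([547.5+19*np.sin(t),y,55+h-19*np.cos(t)]); q,e=ik(p,tgt(.006,t),q0); print(tl,nm,y,q.round(2),round(e,3))
E
```

```text
[  0.  221.2 424.2 447.5  40.9 270.6] [ 0. -0.  0.  0. -0. -0. -0.  0. -0. -0. -0.  0.]
[-35.5  -8.8  -0. ] [0. 0. 0.]
[-22.4 -29.    0. ] [0. 0. 0.]
[ -0.4 -36.6  -0. ] [0. 0. 0.]
[ 19.3 -31.1   0. ] [0. 0. 0.]
[ 17.1 -32.3  -0. ] [ 0.  0. -0.]
[  3.9 -36.4   0. ] [ 0.  0. -0.]
45 a -65 [-0.18  0.21  2.15  1.55  0.13 -0.11] 0.0
45 a 15 [ 0.03  0.2   2.16 -0.96  0.01  2.55] 0.01
45 a 97 [ 0.22  0.22  2.1  -0.83  0.14  2.55] 0.057
45 b -65 [-0.18  0.21  2.15  1.55  0.13 -0.11] 0.0
45 b 15 [ 0.04  0.2   2.16  4.14  0.02 -2.55] 0.003
45 b 97 [ 0.23  0.23  2.16  4.18  0.15 -2.45] 0.048
55 a -65 [-0.19  0.25  2.23  2.62  0.33 -1.18] 0.0
55 a 15 [ 0.03  0.2   2.16 -0.39  0.    1.97] 0.17
55 a 97 [ 0.17  0.21  2.14 -0.52  0.    2.19] 0.173
55 b -65 [-0.19  0.25  2.23  2.62  0.33 -1.18] 0.0
55 b 15 [ 0.04  0.24  2.24  3.24  0.3  -1.64] 0.0
55 b 97 [ 0.27  0.26  2.21  3.83  0.35 -2.07] 0.0
65 a -65 [-0.21  0.32  2.29  2.81  0.62 -1.39] 0.0
65 a 15 [ 0.03  0.19  2.15 -0.33  0.    1.91] 0.334
65 a 97 [ 0.17  0.2   2.13 -0.43  0.    2.09] 0.336
65 b -65 [-0.21  0.32  2.29  2.81  0.62 -1.39] 0.0
65 b 15 [ 0.04  0.31  2.3   3.2   0.61 -1.6 ] 0.0
65 b 97 [ 0.29  0.33  2.27  3.59  0.63 -1.82] 0.0
75 a -65 [-0.22  0.44  2.32  2.87  0.93 -1.47] 0.0
75 a 15 [0.03 0.18 2.15 0.64 0.   0.94] 0.498
75 a 97 [ 0.17  0.19  2.13 -0.38  0.    2.03] 0.5
75 b -65 [-0.22  0.44  2.32  2.87  0.93 -1.47] 0.0
75 b 15 [ 0.04  0.43  2.33  3.19  0.93 -1.59] 0.0
75 b 97 [ 0.3   0.44  2.3   3.5   0.93 -1.71] 0.0
85 a -65 [-0.22  0.58  2.31  2.9   1.24 -1.51] 0.0
85 a 15 [0.03 0.17 2.15 0.82 0.   0.76] 0.662
85 a 97 [ 0.17  0.18  2.13 -0.37  0.    2.01] 0.663
85 b -65 [-0.22  0.58  2.31  2.9   1.24 -1.51] 0.0
85 b 15 [ 0.05  0.57  2.33  3.18  1.24 -1.58] 0.0
85 b 97 [ 0.31  0.58  2.29  3.46  1.23 -1.65] 0.0
```

Emit:
{"api": "servo_tool", "payload": {"rows": [[0,0,0,0,-3,0,1],[0,0,0,0,-3,1,1],[0,0,0,0,-3,1,1],[0,0,0,0,-3,2,1],[0,0,0,0,-4,4,1],[0,0,0,0,-4,6,1],[0,0,0,0,-4,6,1],[0,0,0,0,0,0,1]]}}

```text
clock: 45.28
eef_pos: [561.5, 55.9, 107.9]
eef_rot: [-3.139, -0.8, 0.029]
wrist_force: [0.1, 0.4, -3.7]
finger_gap: 23.4
finger_force: 55.0
```

```bash
sed -i "s/+d6\*M.as_matrix()\[:,2\]; return/+d6*M.as_matrix()[:,2]+36.6*np.array([-np.sin(q[0]),np.cos(q[0]),0]); return/" kin.py
python3 - <<'E'
from kin import *
s=manip.read_state(); print(s['eef_pos'],s['joints'].round(3),s['wrist_force'].round(1))
print(R.from_euler('xyz',s['eef_rot']).as_matrix().round(3)); print((fk(s['joints'])[0]-s['eef_pos']).round(1))
E
```

```text
[561.51459881  55.94491751 107.91839375] [ 3.600e-02  1.830e-01  2.160e+00  4.130e+00  3.000e-03 -2.554e+00] [ 0.1  0.4 -3.7]
[[ 0.697  0.03   0.717]
 [ 0.02  -1.     0.023]
 [ 0.717 -0.002 -0.697]]
[-0.  0.  0.]
```

```bash
python3 - <<'E'
from kin import *
s=manip.read_state(); q=s['joints']
def ikall(p,M):
    best={}
    for j4 in (0,.8,1.6,2.4,3.1,3.8):
        for j6 in(-2,-1,0,1,2):
            x,e=ik(p,M,[np.arctan2(p[1],p[0]),.2,2.1,j4,.3,j6])
            if e<1e-3: best[tuple(x.round(1))]=x.round(2)
    return list(best.values())
t=np.radians(45.8)
for zz in (44.8,150):
  for psi in (-1.1,-.8,-.465,-.2,0):
    p=np.array([459+14.4*np.cos(psi),-293+14.4*np.sin(psi),zz]); print(zz,psi,ikall(p,tgt(psi,t)))
# tilt in place
for tl in (46,50,55,60): print(tl,ikall(s['eef_pos']+[0,0,40],tgt(.03,np.radians(tl))))
E
```

```text
44.8 -1.1 []
44.8 -0.8 [array([-0.56,  0.34,  2.18,  3.97,  0.24, -2.22])]
44.8 -0.465 [array([-0.72,  0.33,  2.19,  2.3 ,  0.24, -0.93])]
44.8 -0.2 [array([-0.83,  0.36,  2.15,  1.7 ,  0.44, -0.61])]
44.8 0 [array([-0.9 ,  0.39,  2.09,  1.44,  0.6 , -0.57])]
150 -1.1 []
150 -0.8 []
150 -0.465 [array([-0.72,  0.08,  2.14,  0.95,  0.22,  0.46])]
150 -0.2 [array([-0.83,  0.12,  2.1 ,  1.12,  0.49,  0.03])]
150 0 [array([-0.9 ,  0.16,  2.05,  1.09,  0.68, -0.13])]
46 [array([ 0.04,  0.1 ,  2.14, -0.05,  0.11,  1.62])]
50 [array([ 0.04,  0.1 ,  2.18,  3.74,  0.01, -2.17])]
55 [array([ 0.04,  0.11,  2.22,  3.18,  0.15, -1.6 ])]
60 [array([ 0.04,  0.14,  2.27,  3.16,  0.31, -1.59])]
```

Emit:
{"api": "servo_tool", "payload": {"rows": [[0,-0.5,0,0,0,4,1],[0,-0.5,0,0,0,4,1],[0,-1,0,0,0,4,1],[0,-1,0,0,0,4,1],[0,-1,0,0,0,4,1],[0,-1,0,0,0,4,1],[0,-1,0,0,0,4,1],[0,-1,0,0,0,4,1],[0,-1,0,0,0,4,1],[0,-1,0,0,0,4,1],[0,-1,0,0,0,4,1],[0,-1,0,0,0,4,1],[0,-1,0,0,0,4,1],[0,-1,0,0,0,0,1],[0,-1,0,0,0,0,1],[0,-1,0,0,0,0,1],[0,0,0,0,0,0,1]]}}

```text
clock: 47.4
eef_pos: [561.5, 56.2, 157.7]
eef_rot: [3.13, -1.056, 0.039]
wrist_force: [0.4, -0.4, -4.1]
finger_gap: 23.8
finger_force: 55.0
```

```bash
cat >> kin.py <<'E'
def rep():
    s=manip.read_state(); M=R.from_euler('xyz',s['eef_rot']).as_matrix(); z=M[:,2]
    print(s['clock'],s['eef_pos'].round(1),s['joints'].round(2),'F',s['wrist_force'].round(1),'gap',round(s['finger_gap'],1),'tilt',np.degrees(np.arccos(-z[2])).round(1),'psi',np.degrees(np.arctan2(z[1],z[0])).round(1),'roll',M[2,1].round(3))
    return s
E
python3 -c "
from kin import *
rep()
q=manip.read_state()['joints']
a=np.array(manip.read_state()['eef_pos']);b=np.array([470.,-299,120])
for k in np.linspace(0,1,9):
  q,e=ik(a+k*(b-a),tgt(.03-k*.495,np.radians(60)),q);print(q.round(2),round(e,3))
for k in np.linspace(0,1,6):
  q,e=ik(np.array([472,-299.5,120-75*k]),tgt(-.465,np.radians(60-14.2*k)),q);print(q.round(2),round(e,3))
"
```

```text
47.4 [561.5  56.2 157.7] [ 0.04  0.11  2.26  3.19  0.29 -1.61] F [ 0.4 -0.4 -4.1] gap 23.8 tilt 60.5 psi 1.5 roll 0.006
[ 0.04  0.11  2.26  3.17  0.28 -1.59] 0.0
[-0.06  0.09  2.3   3.07  0.3  -1.52] 0.0
[-0.16  0.08  2.33  2.97  0.32 -1.44] 0.0
[-0.26  0.08  2.35  2.87  0.34 -1.37] 0.0
[-0.37  0.09  2.36  2.78  0.37 -1.3 ] 0.0
[-0.47  0.11  2.36  2.7   0.39 -1.25] 0.0
[-0.57  0.13  2.34  2.63  0.42 -1.21] 0.0
[-0.67  0.16  2.32  2.58  0.44 -1.19] 0.0
[-0.75  0.2   2.29  2.54  0.45 -1.17] 0.0
[-0.75  0.21  2.29  2.55  0.45 -1.17] 0.0
[-0.74  0.23  2.27  2.52  0.41 -1.14] 0.0
[-0.74  0.25  2.25  2.48  0.37 -1.11] 0.0
[-0.73  0.28  2.23  2.44  0.32 -1.06] 0.0
[-0.72  0.3   2.21  2.38  0.28 -1.  ] 0.0
[-0.72  0.33  2.19  2.3   0.24 -0.93] 0.0
```

Emit:
{"api": "servo_tool", "payload": {"rows": [[0,0,-1.4,-4.5,-17.8,0,1],[0,0,-1.4,-4.5,-17.8,0,1],[0,0,-1.4,-4.5,-17.8,0,1],[0,0,-1.4,-4.5,-17.8,0,1],[0,0,-1.4,-4.5,-17.8,0,1],[0,0,-1.4,-4.5,-17.8,0,1],[0,0,-1.4,-4.5,-17.8,0,1],[0,0,-1.4,-4.5,-17.8,0,1],[0,0,-1.4,-4.5,-17.8,0,1],[0,0,-1.4,-4.5,-17.8,0,1],[0,0,-1.4,-4.5,-17.8,0,1],[0,0,-1.4,-4.5,-17.8,0,1],[0,0,-1.4,-4.5,-17.8,0,1],[0,0,-1.4,-4.5,-17.8,0,1],[0,0,-1.4,-4.5,-17.8,0,1],[0,0,-1.4,-4.5,-17.8,0,1],[0,0,-1.4,-4.5,-17.8,0,1],[0,0,-1.4,-4.5,-17.8,0,1],[0,0,-1.4,-4.5,-17.8,0,1],[0,0,-1.4,-4.5,-17.8,0,1]]}}

```text
clock: 49.9
eef_pos: [471.3, -301.0, 158.1]
eef_rot: [3.13, -1.056, -0.452]
wrist_force: [0.4, -0.6, -4.3]
finger_gap: 23.8
finger_force: 55.0
```

Emit:
{"api": "servo_tool", "payload": {"rows": [[0.6,1.34,0,0,0,-5,1],[0.6,1.34,0,0,0,-7,1],[0.6,1.34,0,0,0,-8,1],[0.6,1.34,0,0,0,-8,1],[0.6,1.34,0,0,0,-8,1],[0.6,1.34,0,0,0,-8,1],[0.6,1.34,0,0,0,-8,1],[0.6,1.34,0,0,0,-8,1],[0.6,1.34,0,0,0,-8,1],[0.6,1.34,0,0,0,-8,1],[0,0,0,0,0,0,1],[0,0,0,0,0,0,1]]}}

```text
clock: 51.4
eef_pos: [471.7, -299.8, 82.2]
eef_rot: [3.12, -0.8, -0.441]
wrist_force: [0.2, 0.3, -3.9]
finger_gap: 23.6
finger_force: 55.0
```

```bash
python3 -c "
from kin import *
rep()"
```

```text
51.4 [ 471.7 -299.8   82.2] [-0.72  0.24  2.18  1.92  0.19 -0.55] F [ 0.2  0.3 -3.9] gap 23.6 tilt 45.9 psi -27.0 roll 0.015
```

Emit:
{"api": "servo_tool", "payload": {"rows": [[0.55,0.12,0,0,0,-8,1],[0.55,0.12,0,0,0,-8,1],[0,0,0,0,0,-8,1],[0,0,0,0,0,-7,1],[0,0,0,0,0,-4,1],[0,0,0,0,0,-1,1],[0,0,0,0,0,-0.5,1],[0,0,0,0,0,0,1]]}}

```text
clock: 52.4
eef_pos: [471.7, -299.9, 45.8]
eef_rot: [-3.141, -0.788, -0.457]
wrist_force: [0.6, -0.2, -2.5]
finger_gap: 23.6
finger_force: 55.0
```

```bash
python3 -c "
from kin import *
rep()"
```

```text
52.4 [ 471.7 -299.9   45.8] [-0.72  0.33  2.18  2.21  0.23 -0.84] F [ 0.6 -0.2 -2.5] gap 23.6 tilt 45.2 psi -26.2 roll -0.0
```

Emit:
{"api": "servo_tool", "payload": {"rows": [[0,0,0,0,0,-0.5,1],[0,0,0,0,0,-0.4,1],[0,0,0,0,0,0,1],[0,0,0,0,0,0,0.6],[0,0,0,0,0,0,0.4],[0,0,0,0,0,0,0.3],[0,0,0,0,0,0,0.3],[0,0,0,0,0,0,0.3],[0,0,0,-6.4,3.1,7,0.3],[0,0,0,-6.4,3.1,7,0.3],[0,0,0,-6.4,3.1,7,0.3],[0,0,0,-6.4,3.1,7,0.3],[0,0,0,-6.4,3.1,7,0.3],[0,0,0,-6.4,3.1,7,0.3],[0,0,0,-6.4,3.1,7,0.3],[0,0,0,-6.4,3.1,7,0.3],[0,0,0,0,0,15,0.3],[0,0,0,0,0,15,0.3],[0,0,0,0,0,15,0.3],[0,0,0,0,0,0,0.3]]}}

```text
clock: 54.9
eef_pos: [420.8, -275.2, 146.7]
eef_rot: [3.141, -0.79, -0.456]
wrist_force: [-1.0, 0.3, -0.1]
finger_gap: 65.8
finger_force: 0.0
```

```bash
python3 - <<'E'
from kin import *
s=rep(); _,im=snap('wrist','w12.png'); c=cam('wrist',s)
# dark head blob vs prediction
P=np.array([458.8,-293.3]); a=-.457
pr=lambda x,y,z:w2px(c,(P[0]+np.cos(a)*x-np.sin(a)*y,P[1]+np.sin(a)*x+np.cos(a)*y,z)).round(0).tolist()
print([pr(x,y,109) for x,y in [(22,22),(22,-22),(-22,-22),(-22,22)]])
g=im.max(2); u,v=map(int,pr(0,0,109)); print(u,v)
for r in range(v-60,v+70,12): print(r,g[r,u-60:u+66:6])
E
```

```text
54.9 [ 420.8 -275.2  146.7] [-0.77 -0.04  2.27  1.01  0.26  0.35] F [-1.   0.3 -0.1] gap 65.8 tilt 45.3 psi -26.2 roll 0.0
[[277.0, 220.0], [347.0, 220.0], [350.0, 285.0], [274.0, 285.0]]
312 251
191 [187 183 195 186 184 187 185 189 187 182 181 182 181 183 184 176 182 178
 183 180 183]
203 [192 186 188 187 184 189 182 188 184 181 184 179 187 178 184 181 175 185
 179 185 175]
215 [185 180 180 179 190 183 189 190 182 186 188 186 187 185 180 181 180 186
 183 175 182]
227 [185 189 186 180 184  33  29  34  29  32  34  30  29  31  30  34 175 181
 177 175 178]
239 [189 184 181 187 164  34  32  33  34  32  32  33  32  31  33  30 149 174
 176 182 179]
251 [183 191 186 193 127  32  34  32  34  32  32  33  31  33  32  35  27  29
  30  25  31]
263 [35 34 34 36 25 34 29 36 30 36 34 35 32 36 36 34 28 36 37 33 26]
275 [37 33 31 33 29 33 32 35 34 32 32 34 31 35 35 34 26 36 36 35 34]
287 [34 33 35 34 19 25 23 23 20 25 25 20 21 18 27 28 22 34 36 35 38]
299 [ 34  31  34  33  35 117  86  70  21  21  19  20  18  79  86 105  37  34
  36  31  37]
311 [ 37  31  33  34  34 121  86  88  21  17  18  19  21  89  86 119  37  34
  34  34  37]
```

Emit:
{"api": "servo_tool", "payload": {"rows": [[2.22,4.51,0,0,0,10,0.3],[2.22,4.51,0,0,0,10,0.3],[2.22,4.51,0,0,0,11,0.3],[2.22,4.51,0,0,0,0,0.3],[2.22,4.51,0,0,0,0,0.3],[2.22,4.51,0,0,0,0,0.3],[2.22,4.51,0,0,0,0,0.3],[2.22,4.51,0,0,0,0,0.3],[2.22,4.51,0,0,0,0,0.3],[0,0,0,0,0,0,0.5]]}}

```text
clock: 56.2
eef_pos: [424.1, -271.8, 171.1]
eef_rot: [-3.124, -0.042, -0.453]
wrist_force: [0.7, 0.5, -0.2]
finger_gap: 58.6
finger_force: 0.0
```

Emit:
{"api": "servo_tool", "payload": {"rows": [[0,0,2.6,11,30,0,0.5],[0,0,2.6,11,30,0,0.5],[0,0,2.6,11,30,0,0.5],[0,0,2.6,12,30,0,0.5],[0,0,2.6,12,30,0,0.5],[0,0,2.6,12,31,0,0.5],[0,0,2.6,12,31,0,0.5],[0,0,2.6,12,31,0,0.5],[0,0,2.6,12,31,0,0.5],[0,0,3,12,31,0,0.5],[0,0,0,0,0,0,0.5],[0,0,0,0,0,0,0.5]]}}

```text
clock: 57.7
eef_pos: [539.8, 32.4, 172.0]
eef_rot: [-3.126, -0.044, 0.006]
wrist_force: [-0.1, -0.4, 0.4]
finger_gap: 46.4
finger_force: 0.0
```

```bash
python3 - <<'E'
from kin import *
rep()"" if 0 else rep()
E
```

```text
File "<stdin>", line 2
    rep()"" if 0 else rep()
         ^^
SyntaxError: invalid syntax
```

Emit:
{"api": "servo_tool", "payload": {"rows": [[-0.9,2.5,0,-1.2,-1.9,6,0.5],[0,0,0,0,0,0,0.5],[0,0,0,0,0,0,0.5]]}}

```text
clock: 58.08
eef_pos: [538.9, 30.3, 178.2]
eef_rot: [3.141, -0.0, 0.005]
wrist_force: [-0.7, 0.4, 1.0]
finger_gap: 47.0
finger_force: 0.0
```

```bash
python3 - <<'E'
from kin import *
s=rep(); _,im=snap('wrist','w13.png'); c1=cam('wrist',s)
s0={'eef_pos':[538.58658297,30.45571135,177.99273679],'eef_rot':[-3.14146539e+00,-4.64945164e-04,5.93993826e-03]}; c0=cam('wrist',s0)
i0=cv2.cvtColor(cv2.imread('pics/w7.png'),cv2.COLOR_BGR2GRAY); i1=cv2.cvtColor(im,cv2.COLOR_RGB2GRAY)
Y=[-49.5,15.4,81.3]
def corr(X,Yc,z,h=(9,13)):
    p0=w2px(c0,(X,Yc,z));p1=w2px(c1,(X,Yc,z)); a,b=p0.round().astype(int)
    t=cv2.Canny(i0,1,1)*0 if 0 else i0
    T=cv2.getRectSubPix(i0,(2*h[1]+1,2*h[0]+1),tuple(map(float,p0))); S=cv2.getRectSubPix(i1,(2*h[1]+13,2*h[0]+13),tuple(map(float,p1)))
    T=cv2.resize(T,None,fx=4,fy=4,interpolation=2);S=cv2.resize(S,None,fx=4,fy=4,interpolation=2)
    r=cv2.matchTemplate(S,T,cv2.TM_CCOEFF_NORMED);_,m,_,l=cv2.minMaxLoc(r); return round(m,2),(l[0]/4-6,l[1]/4-6)
for y in Y:
  for sx in (-50,50): print(y,sx,[corr(597.3+sx,y+d,63) for d in(-13.5,13.5)])
  print('dots',[corr(597.3+d,y,80,(14,14)) for d in (0,)])
print('pred for 3 mm:',[(w2px(c1,(597.3+x,15.4,60))-w2px(c1,(597.3+x,15.4,63))).round(2) for x in(-50,50)])
E
```

```text
58.075 [538.9  30.3 178.2] [-0.01  0.3   1.59 -0.    1.26  1.55] F [-0.7  0.4  1. ] gap 47.0 tilt 0.0 psi -35.3 roll 0.0
-49.5 -50 [(0.7, (0.25, -6.0)), (0.86, (2.0, -5.5))]
-49.5 50 [(0.55, (5.5, -6.0)), (0.62, (-5.0, -6.0))]
dots [(0.98, (-0.5, -0.5))]
15.4 -50 [(0.83, (0.0, -1.5)), (0.84, (0.5, 0.0))]
15.4 50 [(0.39, (-4.0, -2.25)), (0.5, (-6.0, -6.0))]
dots [(0.63, (-1.5, 0.25))]
81.3 -50 [(0.22, (1.25, 4.5)), (0.85, (0.75, 5.25))]
81.3 50 [(0.4, (-6.0, 5.25)), (0.48, (-3.5, 6.0))]
dots [(0.95, (-1.5, -0.75))]
pred for 3 mm: [array([-0.2 , -0.86]), array([-0.24,  0.57])]
```

```bash
python3 - <<'E'
from kin import *
i0=cv2.imread('pics/w7.png').max(2).astype(float); i1=cv2.imread('pics/w13.png').max(2).astype(float)
# near bars at crop rows 209-231, cols (crop x+60): 
for nm,x in (('A+',168),('A-',202),('B+',256),('B-',290),('C+',343),('C-',379)):
  x+=60
  print(nm)
  for i in (i0,i1): print('  n',i[200:242,x-8:x+9].mean(1).round(0).astype(int).tolist())
  for i in (i0,i1): print('  f',i[46:96,x-8:x+9].mean(1).round(0).astype(int)[5:48].tolist()) if nm in('A+','C-') else 0
E
```

```text
A+
  n [70, 70, 70, 70, 70, 70, 70, 74, 97, 129, 138, 141, 140, 141, 140, 140, 141, 141, 141, 140, 140, 140, 140, 140, 140, 139, 139, 139, 137, 118, 69, 90, 133, 109, 124, 141, 141, 138, 144, 176, 215, 215]
  n [70, 71, 70, 71, 70, 71, 71, 70, 71, 71, 70, 70, 70, 71, 71, 78, 109, 142, 142, 142, 141, 142, 142, 141, 141, 141, 141, 140, 141, 141, 140, 140, 140, 134, 102, 69, 69, 84, 130, 144, 120, 115]
  f [230, 229, 218, 143, 132, 207, 231, 219, 120, 116, 151, 211, 224, 225, 225, 225, 226, 226, 226, 226, 226, 226, 226, 227, 227, 228, 228, 229, 229, 229, 229, 230, 230, 228, 217, 169, 126, 133, 133, 133, 133, 134, 133]
  f [206, 207, 207, 210, 212, 205, 222, 231, 231, 230, 221, 165, 151, 215, 225, 169, 114, 135, 165, 202, 207, 206, 206, 207, 207, 206, 206, 202, 204, 207, 206, 209, 208, 209, 209, 208, 208, 208, 207, 208, 207, 202, 174]
A-
  n [70, 70, 70, 70, 70, 70, 70, 72, 92, 126, 138, 141, 141, 141, 141, 141, 141, 141, 141, 141, 141, 140, 140, 140, 140, 140, 140, 140, 138, 120, 79, 91, 133, 108, 121, 139, 141, 167, 212, 187, 215, 215]
  n [71, 71, 70, 71, 71, 70, 71, 71, 71, 71, 71, 7
[... 1504 characters left out ...]
122, 82, 75, 103, 115, 139, 142, 140, 140, 158, 204, 204]
  n [70, 70, 70, 72, 96, 137, 142, 142, 141, 141, 141, 141, 141, 141, 141, 141, 140, 140, 140, 140, 140, 133, 95, 70, 69, 73, 96, 113, 130, 141, 141, 139, 133, 126, 128, 127, 126, 144, 181, 186, 203, 205]
  f [230, 230, 226, 188, 131, 214, 230, 230, 225, 178, 109, 133, 172, 202, 207, 207, 208, 208, 208, 209, 210, 210, 210, 211, 212, 212, 212, 213, 213, 214, 214, 215, 215, 215, 215, 210, 179, 90, 94, 126, 126, 126, 126]
  f [230, 211, 122, 121, 160, 220, 230, 231, 231, 231, 231, 231, 231, 231, 231, 231, 231, 231, 231, 231, 231, 231, 231, 231, 231, 231, 231, 229, 211, 158, 121, 127, 126, 126, 127, 127, 127, 127, 127, 127, 126, 127, 127]
```

```bash
python3 - <<'E'
from kin import *
i0=cv2.imread('pics/w7.png').max(2).astype(int); i1=cv2.imread('pics/w13.png').max(2).astype(int)
for r in (205,215,222,228): print(r,'old',i0[r,185:480:4].tolist(),'\n   new',i1[r,185:480:4].tolist())
for r in (60,75): print(r,'old',i0[r,185:490:4].tolist(),'\n   new',i1[r,185:490:4].tolist())
c=cv2.imread('pics/w13.png'); print(c[215,250:275:4].tolist(), c[150,255:300:5].tolist())
E
```

```text
205 old [217, 217, 217, 210, 230, 214, 133, 102, 70, 71, 69, 70, 70, 69, 71, 69, 70, 70, 70, 70, 70, 70, 70, 70, 67, 141, 140, 141, 70, 70, 71, 71, 69, 70, 69, 70, 69, 71, 70, 71, 70, 70, 70, 70, 69, 70, 71, 140, 141, 135, 67, 70, 70, 71, 70, 70, 69, 70, 68, 69, 70, 68, 70, 70, 70, 70, 67, 69, 124, 203, 226, 207, 203, 200] 
   new [219, 219, 220, 220, 216, 217, 135, 103, 71, 71, 71, 71, 72, 72, 71, 71, 71, 70, 71, 70, 70, 70, 70, 70, 66, 142, 128, 142, 68, 70, 71, 68, 71, 70, 70, 72, 71, 71, 70, 71, 71, 71, 70, 71, 71, 69, 71, 141, 127, 141, 59, 70, 71, 70, 74, 73, 81, 88, 90, 70, 71, 116, 128, 143, 142, 143, 142, 141, 184, 205, 175, 231, 194, 196]
215 old [143, 214, 215, 214, 230, 174, 203, 188, 140, 140, 140, 140, 140, 140, 135, 83, 141, 142, 140, 141, 141, 141, 140, 140, 66, 141, 140, 141, 70, 142, 142, 142, 142, 142, 140, 141, 141, 72, 140, 141, 142, 142, 140, 141, 140, 140, 101, 134, 141, 115, 70, 140, 142, 142, 141, 140, 141, 140, 140, 91, 133, 141, 140, 142, 141, 140, 141, 139, 149, 149, 230, 198, 197, 195] 
   new [144, 218, 218, 217, 218, 231, 133, 136, 70, 72, 74, 80, 81, 8
[... 2849 characters left out ...]
1, 230, 230, 231, 230, 230, 230, 230, 217, 185, 217, 216, 195, 195] 
   new [231, 112, 148, 231, 231, 231, 232, 232, 231, 232, 232, 231, 135, 231, 231, 232, 232, 231, 232, 231, 232, 231, 124, 213, 231, 209, 215, 194, 232, 232, 232, 231, 232, 232, 232, 232, 154, 194, 232, 231, 231, 232, 231, 231, 231, 232, 166, 231, 232, 223, 90, 214, 231, 231, 231, 231, 232, 231, 231, 231, 171, 201, 231, 231, 231, 231, 231, 231, 230, 231, 164, 134, 231, 198, 198, 197, 196]
[[68, 69, 70], [69, 70, 70], [68, 69, 70], [71, 70, 72], [70, 71, 72], [69, 71, 71], [71, 72, 72]] [[67, 68, 69], [127, 132, 136], [18, 76, 131], [16, 72, 124], [71, 72, 72], [110, 114, 121], [120, 126, 135], [108, 113, 121], [71, 72, 72]]
```

```bash
python3 - <<'E'
from kin import *
for f,s in (('w7',{'eef_pos':[538.587,30.456,177.993],'eef_rot':[-3.141465,-.000465,.00594]}),('w13',{'eef_pos':[538.9,30.3,178.2],'eef_rot':[3.141,0,.005]})):
    c=cam('wrist',s); i=cv2.imread(f'pics/{f}.png').max(2); p=w2px(c,(593,165,105)); m=(i<55).astype(np.uint8)
    n,l,st,ce=cv2.connectedComponentsWithStats(m); k=min([j for j in range(1,n) if st[j,4]>300],key=lambda j:np.hypot(*(ce[j]-p)))
    print(f,p.round(),st[k],ce[k].round(1)); x,y,w,h,_=st[k]
    # top disc: leftmost part; radius ~ 11*f/d
    d=c[2][2]-105; r=11*410.8/d; col=l[:,x+int(r)]==k; rows=np.where(col)[0]; cen=(x+r,(rows.min()+rows.max())/2); print(r,cen,px2w(c,cen,105).round(1))
E
```

```text
w7 [ 92. 160.] [  74  133   71   36 2004] [108.2 149.7]
17.851330344139377 (np.float64(91.85133034413937), np.float64(151.0)) [598.2 164.7 105. ]
w13 [ 92. 160.] [  77  148   69   39 1945] [110.5 166. ]
17.83914243010634 (np.float64(94.83914243010634), np.float64(168.5)) [588.1 164.  105. ]
```

Emit:
{"api": "servo_tool", "payload": {"grip_force": 12, "rows": [[0,0,1,9,25,-8,0.5],[0,0,1,10,27,-8,0.5],[0,0,1,10,27,-8,0.5],[0,0,0.7,10,27,-8,0.5],[0,0,0,10,28.3,-6,0.5],[0,0,0,0,0,0,0.5],[0,0,0,0,0,-16,0.5],[0,0,0,0,0,-20,0.5],[0,0,0,0,0,-20,0.5],[0,0,0,0,0,-12,0.5],[0,0,0,0,0,0,0.5],[0,0,0,0,0,0,0.7],[0,0,0,0,0,0,1],[0,0,0,0,0,0,1],[0,0,0,0,0,0,1],[0,0,0,0,0,0,1]]}}

```text
clock: 60.12
eef_pos: [588.3, 165.3, 72.8]
eef_rot: [3.141, -0.0, 0.071]
wrist_force: [-0.0, 3.8, 2.3]
finger_gap: 21.7
finger_force: 12.0
```

```bash
python3 - <<'E'
import numpy as np,json
a=np.linspace(.067,np.pi,36); x=-150*np.sin(a);y=150*np.cos(a)
cx=np.round(x-x[0],1);cy=np.round(y-y[0],1)
rows=[[0,0,5.03,round(dx,1),round(dy,1),0,1] for dx,dy in zip(np.diff(cx),np.diff(cy))]
print(json.dumps(rows)); print(cx[[12,24]]+588.3,cy[[12,24,35]]+165.3)
E
```

```text
[[0, 0, 5.03, -13.1, -1.5, 0, 1], [0, 0, 5.03, -12.9, -2.6, 0, 1], [0, 0, 5.03, -12.6, -3.7, 0, 1], [0, 0, 5.03, -12.3, -4.8, 0, 1], [0, 0, 5.03, -11.8, -5.9, 0, 1], [0, 0, 5.03, -11.2, -6.9, 0, 1], [0, 0, 5.03, -10.6, -7.8, 0, 1], [0, 0, 5.03, -9.9, -8.8, 0, 1], [0, 0, 5.03, -9.0, -9.5, 0, 1], [0, 0, 5.03, -8.2, -10.4, 0, 1], [0, 0, 5.03, -7.2, -11.0, 0, 1], [0, 0, 5.03, -6.2, -11.6, 0, 1], [0, 0, 5.03, -5.2, -12.1, 0, 1], [0, 0, 5.03, -4.2, -12.5, 0, 1], [0, 0, 5.03, -3.0, -12.8, 0, 1], [0, 0, 5.03, -1.8, -13.0, 0, 1], [0, 0, 5.03, -0.7, -13.2, 0, 1], [0, 0, 5.03, 0.4, -13.2, 0, 1], [0, 0, 5.03, 1.6, -13.0, 0, 1], [0, 0, 5.03, 2.7, -12.9, 0, 1], [0, 0, 5.03, 3.9, -12.6, 0, 1], [0, 0, 5.03, 4.9, -12.2, 0, 1], [0, 0, 5.03, 6.0, -11.8, 0, 1], [0, 0, 5.03, 7.0, -11.1, 0, 1], [0, 0, 5.03, 8.0, -10.5, 0, 1], [0, 0, 5.03, 8.8, -9.8, 0, 1], [0, 0, 5.03, 9.7, -8.9, 0, 1], [0, 0, 5.03, 10.4, -8.1, 0, 1], [0, 0, 5.03, 11.1, -7.1, 0, 1], [0, 0, 5.03, 11.7, -6.1, 0, 1], [0, 0, 5.03, 12.1, -5.1, 0, 1], [0, 0, 5.03, 12.6, -4.0, 0, 1], [0, 0, 5.03, 12.8, -2.9, 0, 1], [0, 0, 5.03, 13.1, -1.7, 0, 1], [0, 0, 5.03, 13.1, -0.6, 0, 1]]
[463.3 474.9] [  80.8  -69.6 -134.4]
```

Emit:
{"api": "servo_tool", "payload": {"rows": [[0,0,5.03,-13.1,-1.5,0,1],[0,0,5.03,-12.9,-2.6,0,1],[0,0,5.03,-12.6,-3.7,0,1],[0,0,5.03,-12.3,-4.8,0,1],[0,0,5.03,-11.8,-5.9,0,1],[0,0,5.03,-11.2,-6.9,0,1],[0,0,5.03,-10.6,-7.8,0,1],[0,0,5.03,-9.9,-8.8,0,1],[0,0,5.03,-9.0,-9.5,0,1],[0,0,5.03,-8.2,-10.4,0,1],[0,0,5.03,-7.2,-11.0,0,1],[0,0,5.03,-6.2,-11.6,0,1],[0,0,0,0,0,0,1]]}}

```text
clock: 61.75
eef_pos: [463.2, 79.9, 72.7]
eef_rot: [3.14, 0.0, 1.123]
wrist_force: [1.4, -0.1, 1.2]
finger_gap: 21.6
finger_force: 12.0
```

Emit:
{"api": "servo_tool", "payload": {"rows": [[0,0,5.03,-5.2,-12.1,0,1],[0,0,5.03,-4.2,-12.5,0,1],[0,0,5.03,-3.0,-12.8,0,1],[0,0,5.03,-1.8,-13.0,0,1],[0,0,5.03,-0.7,-13.2,0,1],[0,0,5.03,0.4,-13.2,0,1],[0,0,5.03,1.6,-13.0,0,1],[0,0,5.03,2.7,-12.9,0,1],[0,0,5.03,3.9,-12.6,0,1],[0,0,5.03,4.9,-12.2,0,1],[0,0,5.03,6.0,-11.8,0,1],[0,0,5.03,7.0,-11.1,0,1],[0,0,0,0,0,0,1]]}}

```text
clock: 63.38
eef_pos: [475.4, -70.0, 72.5]
eef_rot: [3.14, 0.001, 2.175]
wrist_force: [2.0, 0.5, 0.9]
finger_gap: 22.0
finger_force: 12.0
```

Emit:
{"api": "servo_tool", "payload": {"rows": [[0,0,5.03,8.0,-10.5,0,1],[0,0,5.03,8.8,-9.8,0,1],[0,0,5.03,9.7,-8.9,0,1],[0,0,5.03,10.4,-8.1,0,1],[0,0,5.03,11.1,-7.1,0,1],[0,0,5.03,11.7,-6.1,0,1],[0,0,5.03,12.1,-5.1,0,1],[0,0,5.03,12.6,-4.0,0,1],[0,0,5.03,12.8,-2.9,0,1],[0,0,5.03,13.1,-1.7,0,1],[0,0,3,8,-0.4,0,1],[0,0,0,0,0,0,1],[0,0,0,0,0,0,1]]}}

```text
clock: 65.0
eef_pos: [592.9, -134.4, 72.7]
eef_rot: [3.141, 0.001, 3.105]
wrist_force: [1.2, -3.6, 3.4]
finger_gap: 21.6
finger_force: 12.0
```

Emit:
{"api": "servo_tool", "payload": {"rows": [[0,0,0.5,1.5,0,0,1],[0,0,0.5,1.5,0,0,1],[0,0,0.5,1.5,0,0,1],[0,0,0,1,0,0,1],[0,0,0,1,0,0,1],[0,0,0,0,0,0,1]]}}

```text
clock: 65.75
eef_pos: [597.4, -134.5, 71.4]
eef_rot: [3.14, -0.006, 3.134]
wrist_force: [-13.6, -5.3, 5.3]
finger_gap: 21.7
finger_force: 12.0
```

Emit:
{"api": "servo_tool", "payload": {"rows": [[0,0,0,-0.5,0,0,0.5],[0,0,0,0,0,0,0.5],[0,0,0,0,0,0,0.5],[0,0,0,0,0,20,0.5],[0,0,0,0,0,30,0.5],[0,0,0,0,0,30,0.5],[0,0,0,0,0,30,0.5],[0,0,0,0,0,20,0.4],[0,0,0,0,0,0,0.3]]}}

```text
clock: 66.88
eef_pos: [599.6, -134.5, 203.7]
eef_rot: [3.141, 0.003, 3.134]
wrist_force: [0.4, -0.4, -0.4]
finger_gap: 62.8
finger_force: 0.0
```

```bash
python3 - <<'E'
from kin import *
rep()
s={'eef_pos':[438.75,-292.54,225.25],'eef_rot':[-3.14127,.000167,.00177]}; c=cam('wrist',s)
print('vial top',px2w(c,(128,271),65),'base',px2w(c,(152,244),5))
cs=cam('side'); print('side vial',px2w(cs,(342,197),65),px2w(cs,(342,212),5))
for ps in (-.457,):
 for tl in (55,58,62):
  t=np.radians(tl); d=np.array([np.sin(t)*np.cos(ps),np.sin(t)*np.sin(ps),-np.cos(t)])
  g=np.array([458.8,-293.3,60])+19*d; q=[-.75,.2,2.2,2.4,.4,-1]
  print(tl,'grasp',g.round(1),'pre',(g-90*d).round(1),ik(g,tgt(ps,t),q)[0].round(2),ik(g-90*d,tgt(ps,t),q)[0].round(2),ik(g-90*d+[0,0,70],tgt(ps,t),q)[0].round(2))
  for y in (97,15,-63):
    p=np.array([548,y,55+56])+19*np.array([np.sin(t),0,-np.cos(t)]); print('   sweep',y,p.round(1),ik(p,tgt(.006,t),[0,.3,2.3,3.1,.5,-1.5])[0].round(2))
E
```

```text
66.875 [ 599.6 -134.5  203.7] [-0.28  0.44  1.33  0.    1.37 -1.84] F [ 0.4 -0.4 -0.4] gap 62.8 tilt 0.2 psi 7.6 roll 0.0
vial top [ 392.85549384 -131.31036132   65.        ] base [ 400.67423179 -130.3332923     5.        ]
side vial [ 390.97887549 -128.28347753   65.        ] [ 390.54597511 -130.89432589    5.        ]
55 grasp [ 472.8 -300.2   49.1] pre [ 406.6 -267.6  100.7] [-0.74  0.38  2.26  2.62  0.49 -1.27] [-0.82  0.09  2.43  2.35  0.42 -1.04] [-0.82 -0.13  2.39  1.72  0.3  -0.37]
   sweep 97 [563.6  97.  100.1] [ 0.17  0.26  2.22  3.59  0.31 -1.91]
   sweep 15 [563.6  15.  100.1] [-0.07  0.23  2.25  2.94  0.3  -1.42]
   sweep -63 [563.6 -63.  100.1] [-0.29  0.24  2.23  2.4   0.36 -1.04]
58 grasp [ 473.3 -300.4   49.9] pre [ 404.8 -266.7   97.6] [-0.75  0.4   2.27  2.67  0.58 -1.33] [-0.84  0.13  2.46  2.46  0.52 -1.17] [-0.84 -0.11  2.42  1.99  0.35 -0.65]
   sweep 97 [564.1  97.  100.9] [ 0.17  0.27  2.24  3.51  0.4  -1.83]
   sweep 15 [564.1  15.  100.9] [-0.07  0.25  2.27  2.98  0.39 -1.46]
   sweep -63 [564.1 -63.  100.9] [-0.3   0.26  2.25  2.51  0.44 -1.15]
62 grasp [ 473.9 -300.7   51.1] pre [ 402.5 -265.6   93.3] [-0.76  0.44  2.29  2.72  0.7  -1.38] [-0.85  0.19  2.49  2.56  0.67 -1.28] [-0.85 -0.08  2.46  2.24  0.45 -0.92]
   sweep 97 [564.8  97.  102.1] [ 0.18  0.3   2.26  3.45  0.52 -1.76]
   sweep 15 [564.8  15.  102.1] [-0.07  0.28  2.29  3.    0.52 -1.49]
   sweep -63 [564.8 -63.  102.1] [-0.31  0.29  2.28  2.6   0.56 -1.25]
```

Emit:
{"api": "servo_tool", "payload": {"rows": [[0,0,-8.6,-9.4,-6.8,0,0.3],[0,0,-8.6,-9.4,-6.8,0,0.3],[0,0,-8.6,-9.4,-6.8,0,0.3],[0,0,-8.6,-9.4,-6.8,0,0.3],[0,0,-8.6,-9.4,-6.8,0,0.3],[0,0,-8.6,-9.4,-6.8,0,0.3],[0,0,-8.6,-9.4,-6.8,0,0.3],[0,0,-8.6,-9.4,-6.8,0,0.3],[0,0,-8.6,-9.4,-6.8,0,0.3],[0,0,-8.6,-9.4,-6.8,0,0.3],[0,0,-8.6,-9.4,-6.8,0,0.3],[0,0,-8.6,-9.4,-6.8,0,0.3],[0,0,-8.6,-9.4,-6.8,0,0.3],[0,0,-8.6,-9.4,-6.8,0,0.3],[0,0,-8.6,-9.4,-6.8,0,0.3],[0,0,-8.6,-9.4,-6.8,0,0.3],[0,0,-8.6,-9.4,-6.8,0,0.3],[0,0,-8.6,-9.4,-6.8,0,0.3],[0,0,-8.6,-9.4,-6.8,0,0.3],[0,0,-8.6,-9.4,-6.8,0,0.3]]}}

```text
clock: 69.38
eef_pos: [410.5, -270.4, 201.2]
eef_rot: [-3.141, 0.001, 0.127]
wrist_force: [0.2, 0.2, -0.3]
finger_gap: 65.5
finger_force: 0.0
```

Emit:
{"api": "servo_tool", "payload": {"rows": [[0,0,-8.4,0,0,0,0.3],[0,0,-8.4,0,0,0,0.3],[0,0,-8.4,0,0,0,0.3],[0,0,-8.4,0,0,0,0.3],[0,0,0,0,0,0,0.3]]}}

```text
clock: 70.0
eef_pos: [410.8, -270.3, 201.5]
eef_rot: [3.141, 0.002, -0.453]
wrist_force: [-0.9, -0.2, -0.0]
finger_gap: 65.5
finger_force: 0.0
```

Emit:
{"api": "servo_tool", "payload": {"rows": [[-1.5,-3.1,0,0,0,-2,0.3],[-1.5,-3.1,0,0,0,-2,0.3],[-1.5,-3.1,0,0,0,-2,0.3],[-1.5,-3.1,0,0,0,-2,0.3],[-1.5,-3.1,0,0,0,-2,0.3],[-1.5,-3.1,0,0,0,-2,0.3],[-1.5,-3.1,0,0,0,-2,0.3],[-1.5,-3.1,0,0,0,-2,0.3],[-1.3,-2.6,0,0,0,-3,0.3],[-1.0,-2.1,0,0,0,-3,0.3],[-1.0,-2.1,0,0,0,-3,0.3],[-1.0,-2.1,0,0,0,-3,0.3],[-1.0,-2.1,0,0,0,-3,0.3],[-1.0,-2.1,0,0,0,-3,0.3],[-1.0,-2.1,0,0,0,-3,0.3],[-1.0,-2.1,0,0,0,-3,0.3],[-1.0,-2.1,0,0,0,-3,0.3],[-1.0,-2.1,0,0,0,-3,0.3],[-1.0,-2.1,0,0,0,-3,0.3],[0,0,0,0,0,0,0.3]]}}

```text
clock: 72.5
eef_pos: [410.4, -270.1, 152.4]
eef_rot: [-3.137, -0.934, -0.456]
wrist_force: [0.2, 0.9, -0.4]
finger_gap: 65.8
finger_force: 0.0
```

```bash
cat >> kin.py <<'E'
def corr(p,psi,tilt):
    s=rep(); Rd=tgt(psi,np.radians(tilt)); rv=(Rd*R.from_euler('xyz',s['eef_rot']).inv()).as_rotvec()
    print('turn',np.degrees(rv).round(2),'shift',(np.array(p)-s['eef_pos']).round(1))
E
python3 - <<'E'
from kin import *
corr((412.4,-270.5,92.3),-.457,58)
E
```

```text
72.5 [ 410.4 -270.1  152.4] [-0.82 -0.07  2.38  1.79  0.3  -0.45] F [ 0.2  0.9 -0.4] gap 65.8 tilt 53.5 psi -25.8 roll -0.003
turn [-2.11 -3.96 -0.28] shift [  2.   -0.4 -60.1]
```

Emit:
{"api": "servo_tool", "payload": {"rows": [[-0.53,-0.99,-0.07,0.5,-0.1,-10,0.3],[-0.53,-0.99,-0.07,0.5,-0.1,-10,0.3],[-0.53,-0.99,-0.07,0.5,-0.1,-10,0.3],[-0.53,-0.99,-0.07,0.5,-0.1,-10,0.3],[0,0,0,0,0,-10,0.3],[0,0,0,0,0,-10,0.3],[0,0,0,0,0,0,0.3]]}}

```text
clock: 73.38
eef_pos: [413.3, -270.1, 92.8]
eef_rot: [-3.137, -1.012, -0.459]
wrist_force: [-0.6, -0.2, -0.4]
finger_gap: 66.0
finger_force: 0.0
```

```bash
python3 - <<'E'
from kin import *
corr((412.4,-270.5,92.3),-.457,58)
s,im=snap('wrist','w14.png'); c=cam('wrist',s)
P=np.array([458.8,-293.3]); a=-.457
pr=lambda x,y,z:w2px(c,(P[0]+np.cos(a)*x-np.sin(a)*y,P[1]+np.sin(a)*x+np.cos(a)*y,z)).round(0).tolist()
print([pr(x,y,109) for x,y in [(22,22),(22,-22),(-22,-22),(-22,22)]])
g=im.max(2); u,v=map(int,pr(0,0,109)); print(u,v)
for r in range(v-60,v+60,10): print(r,g[r,u-60:u+66:6])
E
```

```text
73.375 [ 413.3 -270.1   92.8] [-0.82  0.16  2.44  2.49  0.53 -1.19] F [-0.6 -0.2 -0.4] gap 66.0 tilt 58.0 psi -26.0 roll -0.003
turn [-0.14  0.07 -0.11] shift [-0.9 -0.4 -0.5]
[[276.0, 169.0], [354.0, 169.0], [360.0, 224.0], [270.0, 224.0]]
315 194
134 [197 192 194 201 204 195 195 198 200 195 204 204 196 195 192 199 198 204
 193 201 204]
144 [196 191 193 199 197 189 204 201 196 202 201 204 202 202 206 206 202 202
 203 197 200]
154 [196 192 199 197 199 197 204 199 201 200 196 202 196 195 194 197 199 203
 207 198 203]
164 [199 201 198 202 195 206 205 194 203 207 195 203 196 202 201 201 198 200
 193 203 200]
174 [196 198 191 199  30  35  31  34  35  34  31  36  34  32  34  35  32 203
 200 195 201]
184 [199 198 204 201  33  36  35  33  34  35  35  34  32  35  35  33  31 190
 198 204 210]
194 [203 207 206 172  35  35  36  31  35  36  35  34  34  35  35  35  34 196
 200 196 193]
204 [203 207 203  72  30  37  33  33  34  35  34  33  31  35  34  35  33 168
 198 202 190]
214 [203 200 199  34  34  34  35  35  33  34  35  35  33  35  34  34  38  60
 201 197 196]
224 [202 202 206  34  38  39  36  37  37  40  40  41  38  38  39  39  40  28
 199 198 193]
234 [198 206 205 155  22  24  20  22  19  23  25  24  20  22  20  24  21 196
 193 196 195]
244 [204 202 202 209 200 198 202  24  27  22  24  23  24  21  37  37  40  38
  40  34  34]
```

Emit:
{"api": "servo_tool", "payload": {"grip_force": 55, "rows": [[0,0,0,7.5,-3.8,-5.3,0.3],[0,0,0,7.5,-3.8,-5.3,0.3],[0,0,0,7.5,-3.8,-5.3,0.3],[0,0,0,7.5,-3.8,-5.4,0.3],[0,0,0,7.5,-3.8,-5.4,0.3],[0,0,0,7.5,-3.8,-5.4,0.3],[0,0,0,7.5,-3.8,-5.4,0.3],[0,0,0,7.5,-3.8,-5.4,0.3],[0,0,0,0,0,0,0.3],[0,0,0,0,0,0,0.3]]}}

```text
clock: 74.68
eef_pos: [472.9, -301.1, 50.6]
eef_rot: [-3.139, -1.015, -0.46]
wrist_force: [-0.2, 0.1, -0.3]
finger_gap: 65.5
finger_force: 0.0
```

```bash
python3 - <<'E'
from kin import *
corr((473.3,-300.4,49.9),-.457,58)
E
```

```text
74.675 [ 472.9 -301.1   50.6] [-0.75  0.4   2.27  2.67  0.58 -1.33] F [-0.2  0.1 -0.3] gap 65.5 tilt 58.1 psi -26.2 roll -0.002
turn [-0.02  0.16  0.05] shift [ 0.4  0.7 -0.7]
```

Emit:
{"api": "servo_tool", "payload": {"rows": [[0,0,0,0.3,0.5,0,0.5],[0,0,0,0,0,0,0.6],[0,0,0,0,0,0,0.7],[0,0,0,0,0,0,1],[0,0,0,0,0,0,1],[0,0,0,0,0,0,1],[0,0,0,0,0,0,1],[0,0,0,0,0,5,1],[0,0,0,0,0,10,1],[0,0,0,0,0,12,1],[0,0,0,0,0,12,1],[0,0,0,0,0,12,1],[0,0,0,0,0,12,1],[0,0,0,0,0,12,1],[0,0,0,0,0,12,1],[0,0,0,0,0,12,1],[0,0,0,0,0,0,1]]}}

```text
clock: 76.8
eef_pos: [473.5, -301.0, 151.2]
eef_rot: [-3.141, -1.017, -0.459]
wrist_force: [-0.1, -0.8, -3.7]
finger_gap: 23.3
finger_force: 55.0
```

```bash
python3 - <<'E'
from kin import *
s=rep(); q=s['joints']; a=np.array(s['eef_pos']); b=np.array([564.,96,150])
for k in np.linspace(0,1,9):
  q,e=ik(a+k*(b-a),tgt(-.457+k*.463,np.radians(58)),q);print(q.round(2),round(e,3))
for z in (130,101): q,e=ik(np.array([564,96,z]),tgt(.006,np.radians(58)),q);print(q.round(2),round(e,3))
E
```

```text
76.8 [ 473.5 -301.   151.2] [-0.75  0.11  2.26  2.29  0.33 -0.91] F [-0.1 -0.8 -3.7] gap 23.3 tilt 58.3 psi -26.2 roll -0.0
[-0.75  0.11  2.25  2.27  0.33 -0.89] 0.0
[-0.65  0.08  2.29  2.38  0.31 -0.97] 0.0
[-0.54  0.05  2.32  2.51  0.29 -1.07] 0.0
[-0.42  0.04  2.33  2.69  0.27 -1.21] 0.0
[-0.29  0.04  2.34  2.91  0.25 -1.38] 0.0
[-0.17  0.05  2.33  3.14  0.25 -1.57] 0.0
[-0.05  0.07  2.3   3.36  0.25 -1.75] 0.0
[ 0.07  0.1   2.27  3.55  0.26 -1.9 ] 0.0
[ 0.17  0.14  2.22  3.69  0.27 -2.02] 0.0
[ 0.17  0.19  2.23  3.6   0.32 -1.92] 0.0
[ 0.17  0.27  2.24  3.51  0.4  -1.82] 0.0
```

Emit:
{"api": "servo_tool", "payload": {"rows": [[0,0,1.33,4.5,19.7,0,1],[0,0,1.33,4.5,19.7,0,1],[0,0,1.33,4.5,19.7,0,1],[0,0,1.33,4.5,19.7,0,1],[0,0,1.33,4.5,19.7,0,1],[0,0,1.33,4.5,19.7,0,1],[0,0,1.33,4.5,19.7,0,1],[0,0,1.33,4.5,19.7,0,1],[0,0,1.33,4.5,19.7,0,1],[0,0,1.33,4.5,19.7,0,1],[0,0,1.33,4.5,19.7,0,1],[0,0,1.33,4.5,19.7,0,1],[0,0,1.33,4.5,19.7,0,1],[0,0,1.33,4.5,19.7,0,1],[0,0,1.33,4.5,19.7,0,1],[0,0,1.33,4.5,19.7,0,1],[0,0,1.33,4.5,19.7,0,1],[0,0,1.33,4.5,19.7,0,1],[0,0,1.33,4.5,19.7,0,1],[0,0,0,0,0,0,1]]}}

```text
clock: 79.3
eef_pos: [558.7, 74.2, 149.2]
eef_rot: [-3.139, -1.014, -0.018]
wrist_force: [-0.2, -1.0, -4.1]
finger_gap: 23.8
finger_force: 55.0
```

```bash
python3 - <<'E'
from kin import *
corr((564.4,94,115),.006,58.3)
# check frame with side camera: bars/knob position
im=manip.camera('side'); cv2.imwrite('pics/d2.png',im[:,:,::-1]); c=cam('side'); g=im.max(2)
p=w2px(c,(598,-134.7,105)); print(p); u,v=p.round().astype(int)
for r in range(v-8,v+12,3): print(r,g[r,u-14:u+16:2])
E
```

```text
79.3 [558.7  74.2 149.2] [ 0.12  0.13  2.24  3.6   0.27 -1.94] F [-0.2 -1.  -4.1] gap 23.8 tilt 58.1 psi -0.9 roll -0.001
turn [-0.08 -0.2   1.25] shift [  5.7  19.8 -34.2]
[264.22064452 176.2974611 ]
168 [214 213 215 216 214 214 215 219 216 217 217 220 219 219 215]
171 [213 218 215 212 218 217 215 215 216 218 219 217 216 217 217]
174 [217 213 212 215 214 212 212 202 183 147 204 217 217 217 217]
177 [215 214 212 212 215 215 213  37  36  38  44 218 215 214 217]
180 [213 213 214 214 215 216 214  24  25  25  24 216 214 218 216]
183 [213 213 216 215 215 217 215  46  25  27  25 123 215 214 217]
186 [214 215 211 214 214 215 217 117  23  26  25  83 216 213 214]
```

Emit:
{"api": "servo_tool", "payload": {"rows": [[0,-0.1,0.6,2.9,9.9,-4,1],[0,-0.1,0.6,2.8,9.9,-6,1],[0,0,0,0,0,-8,1],[0,0,0,0,0,-8,1],[0,0,0,0,0,-8,1],[0,0,0,0,0,-3,1],[0,0,0,0,0,0,1]]}}

```text
clock: 80.22
eef_pos: [564.5, 93.2, 112.4]
eef_rot: [-3.139, -1.018, 0.002]
wrist_force: [0.1, 0.1, -3.8]
finger_gap: 23.9
finger_force: 55.0
```

```bash
python3 - <<'E'
from kin import *
corr((564.4,94,111.6),.006,58.3)
E
```

```text
80.225 [564.5  93.2 112.4] [ 0.16  0.24  2.24  3.52  0.38 -1.84] F [ 0.1  0.1 -3.8] gap 23.9 tilt 58.3 psi 0.3 roll -0.001
turn [-0.08  0.03  0.12] shift [-0.1  0.8 -0.8]
```

Emit:
{"api": "servo_tool", "payload": {"rows": [[0,0,0,0,0,-1.5,1],[0,0,0,0,0,-1.5,1],[0,0,0,0,0,-1,1],[0,0,0,0,0,-1,1],[0,0,0,0,0,-1,1],[0,0,0,0,0,-1,1],[0,0,0,0,0,-1,1],[0,0,0,0,0,-1,1],[0,0,0,0,0,-1,1],[0,0,0,0,0,0,1],[0,0,0,0,0,0,1]]}}

```text
clock: 81.6
eef_pos: [564.7, 93.4, 102.8]
eef_rot: [-3.139, -1.019, 0.002]
wrist_force: [-1.9, 4.1, 5.3]
finger_gap: 23.3
finger_force: 55.0
```

Emit:
{"api": "servo_tool", "payload": {"rows": [[0,0,0,0,0,-0.7,1],[0,0,0,0,0,-0.6,1],[0,0,0,0,-3,0,1],[0,0,0,0,-4,0,1],[0,0,0,0,-4,0,1],[0,0,0,0,-4,0,1],[0,0,0,0,-4,0,1],[0,0,0,0,-4,0,1],[0,0,0,0,-4,0,1],[0,0,0,0,-4,0,1],[0,0,0,0,-4,0,1],[0,0,0,0,0,0,1]]}}

```text
clock: 83.1
eef_pos: [565.2, 58.3, 102.1]
eef_rot: [-3.139, -1.02, 0.002]
wrist_force: [0.6, 5.6, 6.5]
finger_gap: 23.3
finger_force: 55.0
```

```bash
python3 - <<'E'
from kin import *
rep()
E
```

```text
83.1 [565.2  58.3 102.1] [ 0.06  0.26  2.26  3.26  0.4  -1.65] F [0.6 5.6 6.5] gap 23.3 tilt 58.5 psi 0.3 roll -0.002
```

Emit:
{"api": "servo_tool", "payload": {"rows": [[0,0,0,0,-4,0,1],[0,0,0,0,-4,0,1],[0,0,0,0,-4,0,1],[0,0,0,0,-4,0,1],[0,0,0,0,-4,0,1],[0,0,0,0,-4,0,1],[0,0,0,0,-4,0,1],[0,0,0,0,-4,0,1],[0,0,0,0,-4,0,1],[0,0,0,0,-4,0,1],[0,0,0,0,-4,0,1],[0,0,0,0,-4,0,1]]}}

```text
clock: 84.6
eef_pos: [565.1, 10.4, 102.1]
eef_rot: [-3.139, -1.02, 0.002]
wrist_force: [-0.6, 6.2, 6.4]
finger_gap: 23.8
finger_force: 55.0
```

Emit:
{"api": "servo_tool", "payload": {"rows": [[0,0,0,0,-4,0,1],[0,0,0,0,-4,0,1],[0,0,0,0,-4,0,1],[0,0,0,0,-4,0,1],[0,0,0,0,-4,0,1],[0,0,0,0,-4,0,1],[0,0,0,0,-4,0,1],[0,0,0,0,-4,0,1],[0,0,0,0,-4,0,1],[0,0,0,0,-4,0,1]]}}

```text
clock: 85.85
eef_pos: [564.9, -29.6, 101.9]
eef_rot: [-3.138, -1.02, 0.002]
wrist_force: [-0.7, 5.1, 6.2]
finger_gap: 23.8
finger_force: 55.0
```

```bash
python3 - <<'E'
from kin import *
rep()
E
```

```text
85.85 [564.9 -29.6 101.9] [-0.2   0.26  2.27  2.7   0.43 -1.28] F [-0.7  5.1  6.2] gap 23.8 tilt 58.4 psi 0.3 roll -0.002
```

Emit:
{"api": "servo_tool", "payload": {"rows": [[0,0,0,0,-4,0,1],[0,0,0,0,-4,0,1],[0,0,0,0,-4,0,1],[0,0,0,0,-4,0,1],[0,0,0,0,-4,0,1],[0,0,0,0,-4,0,1],[0,0,0,0,-4,0,1],[0,0,0,0,-4,0,1],[0,0,0,0,-4,0,1],[0,0,0,0,-2,-0.5,1],[0,0,0,0,0,0,1],[0,0,0,0,0,0,1],[0,0,0,0,0,0,1]]}}

```text
clock: 87.48
eef_pos: [565.0, -67.6, 101.4]
eef_rot: [-3.138, -1.02, 0.001]
wrist_force: [0.0, 2.5, 5.4]
finger_gap: 23.5
finger_force: 55.0
```

Emit:
{"api": "servo_tool", "payload": {"rows": [[0,0,0,0,0,2,1],[0,0,0,0,0,3,1],[0,0,0,0,0,4,1],[0,0,0,0,0,8,1],[0,0,0,0,0,12,1],[0,0,0,0,0,12,1],[0,0,0,0,0,12,1],[0,0,0,0,0,0,1]]}}

```text
clock: 88.48
eef_pos: [564.3, -68.0, 153.9]
eef_rot: [-3.14, -1.018, 0.002]
wrist_force: [-0.6, 0.7, -4.6]
finger_gap: 23.4
finger_force: 55.0
```

```bash
python3 - <<'E'
from kin import *
s=rep(); q=s['joints']; a=np.array(s['eef_pos']); b=np.array([473.2,-300.6,150])
for k in np.linspace(0,1,5):
  q,e=ik(a+k*(b-a),tgt(.003-k*.46,np.radians(58)),q);print(q.round(2),round(e,3))
E
```

```text
88.475 [564.3 -68.  153.9] [-0.31  0.12  2.23  2.23  0.34 -0.85] F [-0.6  0.7 -4.6] gap 23.4 tilt 58.3 psi 0.2 roll -0.001
[-0.31  0.12  2.23  2.21  0.33 -0.84] 0.0
[-0.42  0.1   2.26  2.23  0.33 -0.86] 0.0
[-0.54  0.09  2.28  2.25  0.34 -0.87] 0.0
[-0.65  0.09  2.27  2.26  0.34 -0.88] 0.0
[-0.75  0.11  2.25  2.28  0.33 -0.9 ] 0.0
```

Emit:
{"api": "servo_tool", "payload": {"rows": [[0,0,-1.47,-5.1,-12.9,0,1],[0,0,-1.47,-5.1,-12.9,0,1],[0,0,-1.47,-5.1,-12.9,0,1],[0,0,-1.47,-5.1,-12.9,0,1],[0,0,-1.47,-5.1,-12.9,0,1],[0,0,-1.47,-5.1,-12.9,0,1],[0,0,-1.47,-5.1,-12.9,0,1],[0,0,-1.47,-5.1,-12.9,0,1],[0,0,-1.47,-5.1,-12.9,0,1],[0,0,-1.47,-5.1,-12.9,0,1],[0,0,-1.47,-5.1,-12.9,0,1],[0,0,-1.47,-5.1,-12.9,0,1],[0,0,-1.47,-5.1,-12.9,0,1],[0,0,-1.47,-5.1,-12.9,0,1],[0,0,-1.47,-5.1,-12.9,0,1],[0,0,-1.47,-5.1,-12.9,0,1],[0,0,-1.47,-5.1,-12.9,0,1],[0,0,-1.47,-5.1,-12.9,0,1],[0,0,0,0,0,0,1]]}}

```text
clock: 90.85
eef_pos: [472.5, -300.6, 153.9]
eef_rot: [-3.139, -1.018, -0.461]
wrist_force: [-0.9, 0.6, -3.6]
finger_gap: 23.8
finger_force: 55.0
```

```bash
python3 - <<'E'
from kin import *
corr((473.2,-300.6,60),-.459,58.3)
E
```

```text
90.85 [ 472.5 -300.6  153.9] [-0.75  0.11  2.26  2.28  0.33 -0.89] F [-0.9  0.6 -3.6] gap 23.8 tilt 58.3 psi -26.2 roll -0.002
turn [-0.06  0.08  0.  ] shift [  0.7  -0.  -93.9]
```

Emit:
{"api": "servo_tool", "payload": {"rows": [[0,0,0,0.7,0,-10,1],[0,0,0,0,0,-12,1],[0,0,0,0,0,-12,1],[0,0,0,0,0,-12,1],[0,0,0,0,0,-12,1],[0,0,0,0,0,-12,1],[0,0,0,0,0,-12,1],[0,0,0,0,0,-12,1],[0,0,0,0,0,-5,1],[0,0,0,0,0,-2,1],[0,0,0,0,0,-1,1],[0,0,0,0,0,0,1],[0,0,0,0,0,0,1]]}}

```text
clock: 92.48
eef_pos: [473.6, -299.9, 52.1]
eef_rot: [-3.139, -1.019, -0.46]
wrist_force: [-0.4, 0.1, -3.9]
finger_gap: 23.6
finger_force: 55.0
```

Emit:
{"api": "servo_tool", "payload": {"rows": [[0,0,0,0,0,-0.6,1],[0,0,0,0,0,-0.5,1],[0,0,0,0,0,-0.4,1],[0,0,0,0,0,0,1],[0,0,0,0,0,0,1]]}}

```text
clock: 93.1
eef_pos: [473.7, -300.0, 50.7]
eef_rot: [-3.139, -1.019, -0.46]
wrist_force: [-4.0, 1.4, 5.0]
finger_gap: 23.5
finger_force: 55.0
```

Emit:
{"api": "servo_tool", "payload": {"rows": [[0,0,0,0,0,0.4,1],[0,0,0,0,0,0,0.6],[0,0,0,0,0,0,0.4],[0,0,0,0,0,0,0.3],[0,0,0,0,0,0,0.3],[0,0,0,0,0,0,0.3],[0,0,0,-7.6,3.8,5.3,0.3],[0,0,0,-7.6,3.8,5.3,0.3],[0,0,0,-7.6,3.8,5.3,0.3],[0,0,0,-7.6,3.8,5.3,0.3],[0,0,0,-7.6,3.8,5.3,0.3],[0,0,0,-7.6,3.8,5.3,0.3],[0,0,0,-7.6,3.8,5.3,0.3],[0,0,0,-7.6,3.8,5.3,0.3],[0,0,0,0,0,10,0.3],[0,0,0,0,0,15,0.3],[0,0,0,0,0,15,0.3],[0,0,0,0,0,15,0.3],[0,0,0,0,0,15,0.3],[0,0,0,0,0,0,0.3]]}}

```text
clock: 95.6
eef_pos: [412.6, -269.6, 164.3]
eef_rot: [-3.141, -1.021, -0.458]
wrist_force: [0.6, -0.3, 1.1]
finger_gap: 65.7
finger_force: 0.0
```

```bash
python3 - <<'E'
from kin import *
s=rep(); _,im=snap('wrist','w15.png'); c=cam('wrist',s)
P=np.array([459,-292.5]); a=-.459
pr=lambda x,y,z:w2px(c,(P[0]+np.cos(a)*x-np.sin(a)*y,P[1]+np.sin(a)*x+np.cos(a)*y,z)).round(0).tolist()
print([pr(x,y,109) for x,y in [(22,22),(22,-22),(-22,-22),(-22,22)]])
g=im.max(2); u,v=map(int,pr(0,0,109)); print(u,v)
for r in range(v-50,v+60,10): print(r,g[r,u-60:u+66:6])
E
```

```text
95.6 [ 412.6 -269.6  164.3] [-0.82 -0.08  2.41  2.08  0.36 -0.74] F [ 0.6 -0.3  1.1] gap 65.7 tilt 58.5 psi -26.2 roll -0.0
[[281.0, 253.0], [345.0, 253.0], [349.0, 306.0], [277.0, 306.0]]
313 278
228 [182 182 178 179 183 180 188 187 189 193 181 180 183 187 189 185 180 182
 182 184 181]
238 [176 184 182 188 186 185 182 176 181 185 187 178 179 177 180 173 175 176
 189 191 187]
248 [194 191 190 190 188 184 182 190 184 186 182 177 179 185 189 179 182 185
 180 179 176]
258 [182 188 188 190 187  29  34  32  32  30  30  29  29  28  31  27 181 175
 180 180 182]
268 [185 187 177 188 190  28  31  31  31  34  32  32  29  30  33  30 186 184
 183 179 183]
278 [186 180 190 190 181  31  29  31  29  31  34  31  33  32  33  30 179 179
 176 182 180]
288 [189 188 181 181 189  30  31  32  32  33  34  31  31  31  31  34 184 172
 177 178 182]
298 [187 186 185 185 195  32  33  32  31  29  30  31  33  33  30  32  33  33
  30  24 142]
308 [28 30 35 36 33 26 25 24 29 31 29 23 22 26 28 25 38 36 36 38 34]
318 [37 34 33 32 34 33 35 30 22 19 19 23 21 28 35 37 35 36 34 37 27]
328 [ 36  35  35  35  34 101  84  85  18  20  18  23  22  87  82 101  37  37
  33  31  35]
```

Emit:
{"api": "servo_tool", "payload": {"rows": [[1.44,2.92,0,0,0,2,0.3],[1.44,2.92,0,0,0,2,0.3],[1.44,2.92,0,0,0,2,0.3],[1.44,2.92,0,0,0,2,0.3],[1.44,2.92,0,0,0,2,0.3],[1.44,2.92,0,0,0,2,0.3],[1.44,2.92,0,0,0,2,0.3],[1.44,2.92,0,0,0,0,0.3],[1.44,2.92,0,0,0,0,0.3],[1.44,2.92,0,0,0,0,0.3],[1.44,2.92,0,0,0,0,0.3],[1.44,2.92,0,0,0,0,0.3],[1.44,2.92,0,0,0,0,0.3],[1.44,2.92,0,0,0,0,0.3],[1.44,2.92,0,0,0,0,0.3],[1.44,2.92,0,0,0,0,0.3],[1.44,2.92,0,0,0,0,0.3],[1.44,2.92,0,0,0,0,0.3]]}}

```text
clock: 97.9
eef_pos: [413.7, -266.4, 174.1]
eef_rot: [-3.128, -0.027, -0.457]
wrist_force: [-1.1, -0.3, 0.5]
finger_gap: 65.6
finger_force: 0.0
```

Emit:
{"api": "servo_tool", "payload": {"rows": [[0,0,2.65,12.6,30,0,0.5],[0,0,2.65,12.6,30,0,0.5],[0,0,2.65,12.6,30,0,0.5],[0,0,2.65,12.6,30,0,0.5],[0,0,2.65,12.6,30,0,0.5],[0,0,2.65,12.6,30,0,0.5],[0,0,2.65,12.6,30,0,0.5],[0,0,2.65,12.6,30,0,0.5],[0,0,2.65,12.6,30,0,0.5],[0,0,2.65,12.6,30,0,0.5],[0,0,0,0,0,0,0.5]]}}

```text
clock: 99.28
eef_pos: [539.5, 34.5, 173.9]
eef_rot: [-3.129, -0.029, 0.007]
wrist_force: [-0.5, 0.3, 0.5]
finger_gap: 47.2
finger_force: 0.0
```

```bash
python3 - <<'E'
from kin import *
corr((538.6,30.5,178),.006,0.001)
E
```

```text
99.275 [539.5  34.5 173.9] [-0.01  0.29  1.61  0.01  1.21  1.55] F [-0.5  0.3  0.5] gap 47.2 tilt 1.8 psi 24.5 roll -0.013
turn [-0.74  1.63 -0.09] shift [-0.9 -4.   4.1]
```

Emit:
{"api": "servo_tool", "payload": {"rows": [[-0.74,1.63,0,-0.9,-4,4.1,0.5],[0,0,0,0,0,0,0.5],[0,0,0,0,0,0,0.5]]}}

```text
clock: 99.65
eef_pos: [538.7, 28.3, 178.9]
eef_rot: [3.14, -0.003, 0.003]
wrist_force: [0.3, -0.0, 0.5]
finger_gap: 47.1
finger_force: 0.0
```

```bash
python3 - <<'E'
from kin import *
s=rep(); _,im=snap('wrist','w16.png'); i=im.max(2).astype(int)
i0=cv2.imread('pics/w7.png').max(2).astype(int)
for r in (52,62,70,80,205,215,222,228,233): print(r,i[r,185:490:4].tolist())
for x in (228,262,316,350,403,439): print(x,'n',i[200:242,x-4:x+5].mean(1).astype(int).tolist(),'\n   f',i[46:96,x-4:x+5].mean(1).astype(int).tolist())
c=cam('wrist',s); print('knob pred',w2px(c,(598,-134.7,105)))
m=(i<55).astype(np.uint8); n,l,st,ce=cv2.connectedComponentsWithStats(m); print([(st[j].tolist(),ce[j].round(0).tolist()) for j in range(1,n) if st[j,4]>500])
E
```

```text
99.65 [538.7  28.3 178.9] [-0.01  0.3   1.59 -0.    1.25  1.55] F [ 0.3 -0.   0.5] gap 47.1 tilt 0.2 psi -25.4 roll 0.001
52 [206, 230, 98, 213, 195, 144, 160, 134, 140, 133, 138, 137, 108, 115, 123, 140, 159, 173, 183, 191, 200, 204, 209, 217, 222, 229, 227, 227, 227, 228, 229, 230, 230, 230, 230, 230, 230, 230, 230, 230, 230, 230, 230, 230, 230, 230, 230, 230, 230, 230, 229, 227, 223, 220, 221, 217, 212, 193, 192, 190, 187, 208, 204, 205, 202, 201, 198, 200, 206, 205, 205, 204, 203, 197, 138, 138, 138]
62 [213, 230, 110, 230, 126, 214, 230, 230, 230, 231, 231, 230, 231, 221, 134, 209, 231, 230, 231, 230, 231, 230, 230, 213, 125, 230, 160, 231, 151, 155, 203, 204, 186, 185, 174, 168, 161, 159, 136, 140, 144, 141, 139, 133, 133, 133, 133, 132, 129, 227, 208, 231, 122, 129, 126, 123, 120, 120, 118, 101, 115, 112, 110, 113, 109, 105, 118, 126, 118, 148, 139, 178, 105, 224, 211, 139, 142]
70 [211, 230, 133, 231, 140, 209, 231, 231, 231, 231, 230, 231, 231, 212, 135, 215, 231, 231, 230, 231, 231, 230, 231, 198, 119, 231, 161, 230, 125, 173, 230, 231, 230, 230, 230, 230, 231, 231, 133, 17
[... 4654 characters left out ...]
 [69, 69, 69, 70, 69, 69, 69, 69, 68, 69, 69, 68, 69, 69, 69, 69, 69, 69, 69, 69, 70, 68, 69, 68, 69, 69, 68, 70, 68, 68, 69, 68, 70, 98, 139, 137, 124, 113, 133, 141, 139, 155] 
   f [204, 204, 204, 202, 204, 208, 203, 205, 229, 230, 230, 227, 201, 126, 167, 194, 110, 122, 126, 133, 164, 189, 190, 192, 193, 195, 195, 196, 198, 199, 202, 201, 202, 204, 204, 205, 206, 207, 207, 210, 209, 197, 126, 125, 126, 125, 125, 126, 126, 125]
knob pred [581.90795094 154.04055717]
[([518, 141, 78, 37, 2266], [557.0, 158.0]), ([571, 224, 69, 132, 4954], [616.0, 299.0]), ([181, 276, 265, 120, 7226], [313.0, 363.0]), ([0, 331, 248, 149, 20806], [112.0, 407.0]), ([249, 331, 391, 140, 19633], [512.0, 400.0])]
```

```bash
python3 -c "
from cell import manip
print(manip.sign_off())"
```

```text
the job is handed in; nothing more can be done
None
```

The job is handed in, but I got no verdict back: by my camera and force checks, all three cards lie in the frame with both rows of seal bars pressed, the turntable is at or within about 2° of its far stop, and the presser stands upright on its tray.

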